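# Check an easel peg in the snap gauge and fit it

## Task

Check the loose wooden easel peg and fit it. Take it out of its drilled block and, holding it upright, slide it in at the mouth of the snap gauge and right through the go gap, then press it against the no-go button with a light, steady hand for about a second: the button must stop it, and the peg must never be forced against the gauge. Then fit the peg in the open hole of the easel ledge, upright and fully home on its collar, let go, and leave the jar, cup and brush alone.

Things in the scene. Friction and masses are not known exactly. Their poses are not given: they have to be found in the camera images.
- peg: The loose turned beech peg, 128 mm long. Origin at the centre of its foot, z up its axis; round, so yaw means nothing. From the foot up: plain shank 20 mm in diameter from 0 to 80 mm (lowest 3 mm: 16 mm), collar 34 mm in diameter from 80 to 86 mm, grip 28 mm in diameter from 86 to 124 mm, rounded off at 128 mm. 45 to 70 g. It starts upright in the block's middle hole, foot 15 mm above the table.
- peg_collar (a point): Point on the peg's axis at the underside of its collar, 80 mm above the foot.
- block: Fixed brown wooden block, 60 x 150 x 45 mm (its x, y, z), with three vertical holes 23 mm wide and 30 mm deep, 50 mm apart along its y; the peg stands in the middle one. Origin at the centre of its underside. Stands to the left or the right of the gauge.
- gauge: Adjustable snap gauge: flat grey C-frame, 12 mm thick (70 to 82 mm above the table), fixed level on a stand. Origin on the table below the gap's middle; x = push direction, from the open mouth (x = -42 mm); y left, z up. Delicate: push with 5 to 8 N; the faces wedge the peg and can double that, and over 20 N of contact is forcing it. Free below the frame to x = 34 mm (then the foot).
- gauge_anvil (a point): Front end of the face of the one long straight steel anvil on the gauge's left (+y) side: gauge x = -40, y = +10.75, z = 76 mm; the face runs straight to x = 50 mm. Smooth, rigid steel like both buttons. The peg passes upright, foot 5 to 50 mm above the table, collar above the frame (nothing on it is over 5 mm high).
- gauge_go (a point): Centre of the go gap: gauge x = -28, y = 0, z = 76 mm. Opposite the anvil stands the go button, face at y = -10.75 mm, from x = -36 to -20 mm: the gap is 21.5 mm wide. Behind it the right side is recessed to y = -28 mm.
- nogo_rail: Slotted no-go rail in the gauge's right arm, with the no-go button clamped on it. Origin: middle of the slot, gauge x = 23, y = -40, z = 82 mm; axes as the gauge's. The button, 14 mm long, face at gauge y = -6.25 mm (gap 17 mm: the shank cannot enter), may sit anywhere on it, unmeasured: front edge at gauge x = 15 to 31 mm, so the shank stops with its axis at x = 7 to 25 mm.
- ledge: Fixed wooden easel ledge, a bar 230 mm long, 55 mm wide and 25 mm thick lying on two bearers 60 mm high, its top 85 mm above the table, with a lip 3 mm high along its left edge. Origin on the table below the open hole; x along the bar. The bar runs from x = -50 to 180 mm; a second peg, like the loose one and fast in its hole, stands at x = 130 mm. It lies across the gauge from the block.
- ledge_hole (a point): Centre of the mouth of the ledge's open hole, on the top face, 85 mm above the table. The hole is 23 mm wide and goes right through; below it there is room down to the table, so that the 20 mm shank goes in up to its collar.
- paint_jar: Loose capped jar, 60 mm in diameter, 75 mm high; origin at the centre of its foot. To be left alone.
- drink_cup: Loose lidded paper cup, 74 mm wide, 92 mm high; origin at the centre of its foot. To be left alone.
- brush: Loose paint brush lying on the table between the robot and the gauge, 160 mm long; origin near its middle. To be left alone.

How it is judged:
By the outcome, as a careful person would: the job done as asked, in the order asked, and still so for the second after the job is handed in, with the robot touching nothing.
It also fails if it takes over 62 s, if anything falls off the work surface, if the arm or the gripper's body presses on something with over 40 N, if the wrist force passes 120 N, or if a joint passes its speed limit or range.

## Robot

A 6-joint arm with a two-finger parallel gripper is mounted at the origin on the work surface. World frame = base frame: x ahead of the robot, y to its left, z up, the work surface at z = 0. Lengths are in mm, angles in rad, forces in N, time in s.
With the tool pointing down it reaches from about 275 to 750 mm from the base axis. Payload 10.2 kg.
Tool frame: the origin (TCP) lies midway between the tips of the shut fingers; the grasp point (between the pads) lies 19 mm behind it; z points along the fingers, y is the direction in which the jaws open and shut (so a half turn about z gives the same grasp; the last joint's range is limited). The gripper opens to 85 mm and grips with 20 to 120 N. Pads are 22 mm wide; open, the fingers measure 114 mm over their backs; the gripper's body (76 mm by 85 mm) begins 54 mm behind the grasp point. The pads swing forward as they close: fully open they stand 13 mm farther back than shut.
Start: joints at [-1.498, 0.313, 1.498, -0, 1.331, -0.223], TCP at [153.027, -502.209, 231.294] pointing down, gripper open.
Joint ranges: [-2.94, 2.94], [-0.97, 2.17], [0.19, 2.56], [-1.23, 4.37], [0.02, 3.11], [-2.88, 2.88]. Speed limits (rad/s): [2.39, 2.39, 3.01, 3.14, 3.14, 3.14].

## Interface

Orientations are given as a unit quaternion [w, x, y, z].
In Python, from rig import sense, optics, ctrl gives the robot as it stands.
- The arm moves only by the tool play_rows, never from a script. Its argument "plan" is a list of rows, each a list of 7 numbers: the shift along the world's x, y, z in mm, then the turn, a rotation vector about the world's x, y, z in rad, then the opening, from -1 (shut) to 1 (fully open), so that 0 is half open. A call has 1 to 5 rows; each row shifts and turns the pose as measured when the row begins; what a row does not reach is not made up. A row lasts 1/12 s, in which the tool goes at most 41.7 mm and 7.16 degrees, less where a joint would pass 70% of its speed; a pose out of reach is approached as far as the arm can. A call is refused whole if a number of a shift passes 41.7 or a number of a turn 0.125, either way. A call with a gripper value outside its range is refused whole. The fingers move at their own pace and stop on an object; "grip_force" is the grip in N (left out, the last holds). Time passes only in rows, so rows that do not move let the fingers close. It gives the time, the measured TCP pose, the force and the opening at its end, in the units of the state.
- sense(): the state, without advancing time (a new reading comes with each control period).
- optics.capture(name): name is "side" or "top" or "wrist"; returns a dict with "img" (400x640x3 uint8, blue, green, red), "fx", "fy", "cx", "cy" (pixels), "world_to_cam" (4x4, takes a point from world to camera coordinates). Camera axes: x right, y up, looking along -z (the intrinsics and any distortion apply to the point x, -y, -z); pixel columns grow to the right and rows downward; lengths in mm; the calibration is good to about 2 mm. A picture is of the moment at which its call begins. There is no depth.
- ctrl.finish_job(): hands the job in, once; it reports no verdict.
The state is a dict: "time_s": time; "joints": joint angles; "dq": joint speeds; "tau": joint torques, N m; "eef_pos": TCP position; "ee_rot": TCP orientation; "force": force on the tool from outside, world axes, zero at the start; "wrist_torque": the same for the moment, N m; "grip_width": opening from 0.0 (shut) to 1.0 (fully open).
Only numpy, scipy, OpenCV 4.12 (cv2) and the standard library are available. Lean on these libraries where they do the work, as an engineer would, in place of code of your own. Each camera call takes 0.05 s, during which the arm holds its last target. There are 200 camera calls.

## Working session

There is one attempt and no reset: what is moved stays moved. The work goes in short steps, Python scripts to look and compute and a tool call to move; the robot and the scene stay as the last step left them, time stands still between calls to the robot, and variables do not carry over. Pictures are saved under pics/ and viewed, about 8 in all and at most 12, crops included, and the job is handed in when it is done.

Besides the shell and the picture viewer there is one more tool, called by a JSON object that holds its "fn" and its "kwargs". play_rows: Moves the arm, as the interface text tells. Its arguments: {"type":"object","properties":{"plan":{"type":"array"},"grip_force":{"type":"number"}},"required":["plan"]}

```bash
ls; mkdir -p pics
python3 - <<'E'
from rig import sense, optics, ctrl
import cv2,numpy as np
s=sense();print(s)
for n in("top","side"):
    c=optics.capture(n);cv2.imwrite(f"pics/{n}0.png",c["img"]);print(n,{k:v for k,v in c.items() if k!="img"})
E
```

```text
pics
{'time_s': 0.0, 'joints': array([-1.49842532e+00,  3.13437590e-01,  1.49845653e+00, -2.60558662e-05,
        1.33098427e+00, -2.23421660e-01]), 'dq': array([ 1.72432417e-03, -3.04422679e-04,  1.08517445e-03, -7.24195176e-04,
        5.18243212e-05,  5.05042586e-04]), 'tau': array([ 8.83125012e-04, -4.12272120e+01, -2.59736180e+01, -1.67878688e-04,
        4.23670150e-03, -6.83025263e-06]), 'eef_pos': array([ 152.98824952, -501.94058439,  230.73410387]), 'ee_rot': array([-6.41990272e-04,  9.89082596e-01,  1.47360796e-01,  3.58896371e-05]), 'force': array([ 0.77444198, -0.15322437, -0.19989806]), 'wrist_torque': array([-0.05673125,  0.01819673, -0.02482222]), 'grip_width': 0.9972862612309786}
top {'fx': 407.25489850261874, 'fy': 407.25489850261874, 'cx': 317.671548850936, 'cy': 202.21888499245478, 'world_to_cam': array([[ 1.99052421e-02, -9.99795062e-01, -3.69000648e-03,
        -1.42969991e+01],
       [ 9.78817938e-01,  1.87351528e-02,  2.03873583e-01,
        -5.87838219e+02],
       [-2.03762669e-01, -7.66999757e-03,  9.78990269e-01,
        -1.08171671e+03],
       [ 0.00000000e+00,  0.00000000e+00,  0.00000000e+00,
         1.00000000e+00]])}
side {'fx': 436.38360558798075, 'fy': 436.38360558798075, 'cx': 321.06658848498876, 'cy': 199.73420276029063, 'world_to_cam': array([[-9.51856306e-01, -3.06503103e-01, -5.04196815e-03,
         5.34753796e+02],
       [ 1.88256127e-01, -5.97458679e-01,  7.79488780e-01,
        -1.80617114e+02],
       [-2.41928097e-01,  7.41012129e-01,  6.26395898e-01,
        -9.17472383e+02],
       [ 0.00000000e+00,  0.00000000e+00,  0.00000000e+00,
         1.00000000e+00]])}
```

View pics/top0.png

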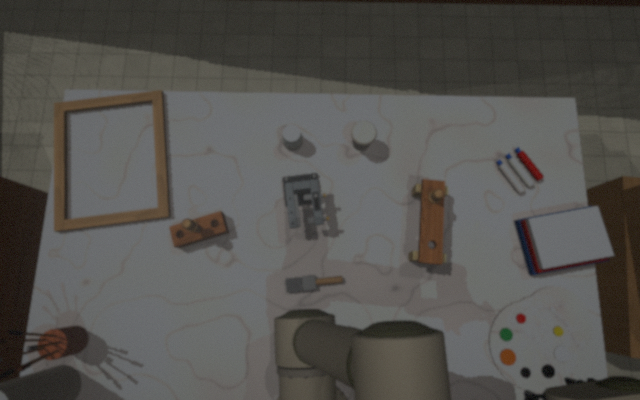

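View pics/side0.png

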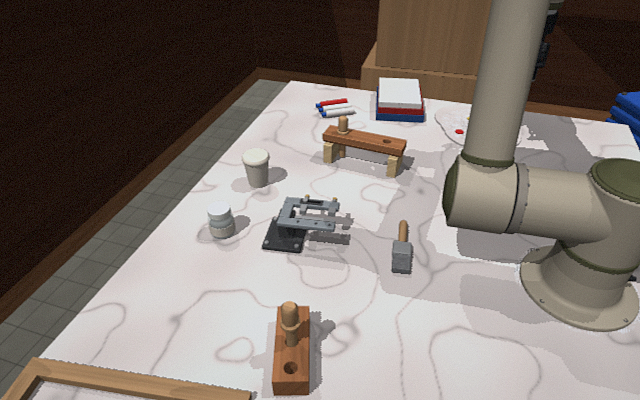

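```bash
cat > h.py <<'E'
from rig import sense, optics, ctrl
import cv2,numpy as np
from scipy.spatial.transform import Rotation as R
def ray(c,u,v):
    M=np.array(c["world_to_cam"]);Rm,t=M[:3,:3],M[:3,3]
    d=np.array([(u-c["cx"])/c["fx"],-(v-c["cy"])/c["fy"],-1.])
    return -Rm.T@t, Rm.T@d
def at(c,u,v,z):
    o,d=ray(c,u,v);return o+d*(z-o[2])/d[2]
def proj(c,p):
    q=np.array(c["world_to_cam"])@np.r_[p,1.];return np.array([c["cx"]+c["fx"]*q[0]/-q[2],c["cy"]-c["fy"]*q[1]/-q[2]])
def two(c1,p1,c2,p2):
    o1,d1=ray(c1,*p1);o2,d2=ray(c2,*p2)
    s=np.linalg.lstsq(np.c_[d1,-d2],o2-o1,rcond=None)[0]
    a,b=o1+s[0]*d1,o2+s[1]*d2;return (a+b)/2,np.linalg.norm(a-b)
def yaw():
    q=sense()["ee_rot"];m=R.from_quat(np.r_[q[1:],q[0]]).as_matrix();return m
def st():
    s=sense();m=yaw();print(round(s["time_s"],2),s["eef_pos"].round(1),"jaw y",m[:,1].round(3),"z",m[:,2].round(3),"F",s["force"].round(1),"T",s["wrist_torque"].round(2),"g",round(s["grip_width"],3),"q6",s["joints"].round(2))
E
python3 - <<'E'
from h import *
T=optics.capture("top");S=optics.capture("side")
def crop(c,x,y,w,h,k): return cv2.resize(c["img"][y:y+h,x:x+w],None,fx=k,fy=k,interpolation=cv2.INTER_CUBIC)
a=np.hstack([crop(T,270,165,80,80,5),crop(S,255,185,100,100,4)])
b=np.hstack([crop(T,160,200,80,40,5),crop(T,400,170,100,50*2,4)[:200]])
cv2.imwrite("pics/c1.png",cv2.convertScaleAbs(np.vstack([a,b]),alpha=1.6))
for n,u,v,z in[("pegtop",189,224,139),("blk",200,229,45),("hole",432,243,85),("fixpeg",436,194,129),("gauge mouth",317,235,76),("gauge back",300,177,76),("brush",315,284,5),("jar",292,138,75),("cup",363,135,92)]:print(n,at(T,u,v,z).round(0))
E
```

```text
pegtop [508. 328. 139.]
blk [508. 326.  45.]
hole [ 477. -312.   85.]
fixpeg [ 602. -315.  129.]
gauge mouth [494.  -3.  76.]
gauge back [656.  48.  76.]
brush [363.   0.   5.]
jar [771.  74.  75.]
cup [ 778. -127.   92.]
```

View pics/c1.png

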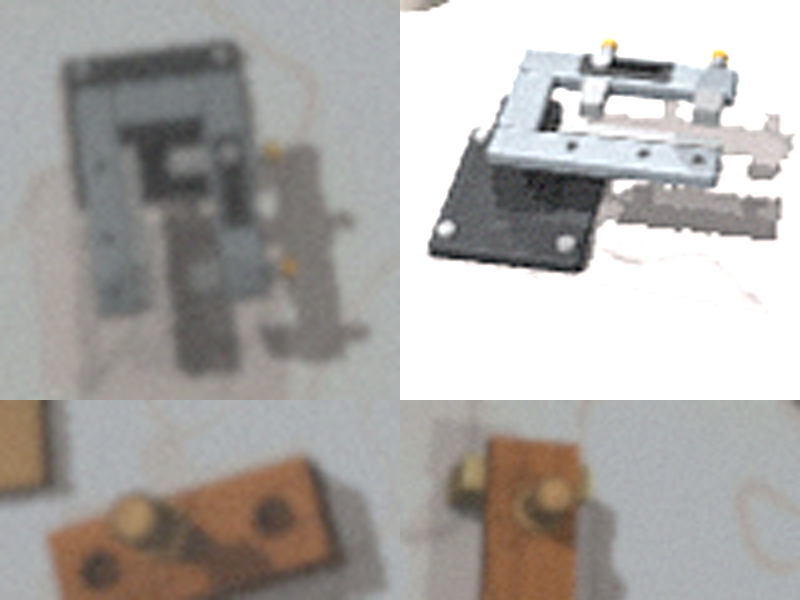

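{"fn": "play_rows", "kwargs": {"plan": [[33, 25, 5, 0, 0, 0.116, 1], [33, 25, 5, 0, 0, 0.116, 1], [33, 25, 5, 0, 0, 0.116, 1], [33, 25, 5, 0, 0, 0.116, 1], [33, 25, 0, 0, 0, 0.116, 1]]}}

```text
time_s: 0.62
eef_pos: [315.5, -376.9, 249.7]
ee_rot: [-0.001, 0.904, 0.428, -0.001]
force: [0.3, -1.1, 0.8]
grip_width: 1.0
```

{"fn": "play_rows", "kwargs": {"plan": [[33, 25, 0, 0, 0, 0.116, 1], [33, 25, 0, 0, 0, 0.116, 1], [33, 25, 0, 0, 0, 0.116, 1], [0, 0, 0, 0, 0, 0.116, 1], [0, 0, 0, 0, 0, 0, 1]]}}

```text
time_s: 1.03
eef_pos: [419.5, -294.5, 249.9]
ee_rot: [-0.001, 0.769, 0.639, -0.0]
force: [-1.1, -0.0, -0.5]
grip_width: 0.999
```

Run:
```python
from h import *
st();c=optics.capture("wrist");cv2.imwrite("pics/w1.png",c["img"])
M=c["world_to_cam"];print(np.linalg.inv(M).round(3),c["fx"])
for p in [(477,-312,85),(602,-315,129)]:print(proj(c,p))
```

```text
1.03 [ 419.5 -294.5  249.9] jaw y [ 0.983 -0.183 -0.002] z [-0.002  0.001 -1.   ] F [-1.1 -0.  -0.5] T [-0.02 -0.02  0.03] g 0.999 q6 [-0.84  0.27  1.5  -0.    1.37 -0.66]
[[ 9.83000e-01  1.75000e-01  5.60000e-02  4.33150e+02]
 [-1.83000e-01  9.40000e-01  2.89000e-01 -2.20336e+02]
 [-2.00000e-03 -2.94000e-01  9.56000e-01  3.93077e+02]
 [ 0.00000e+00  0.00000e+00  0.00000e+00  1.00000e+00]] 332.5807981418107
[387.37465331 186.1149817 ]
[550.36460371 176.39236096]
```

View pics/w1.png

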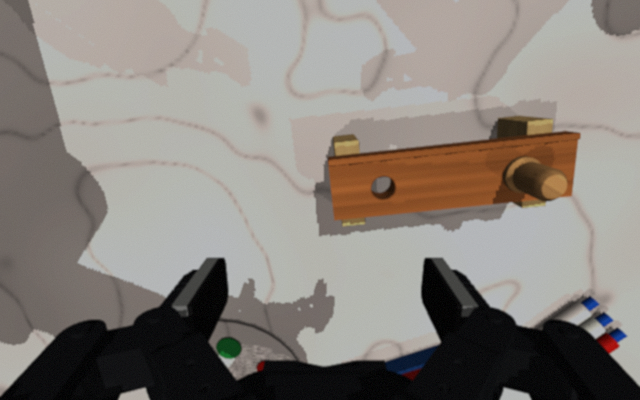

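{"fn": "play_rows", "kwargs": {"plan": [[14, 37, 0, 0, 0, 0.1, 1], [14, 37, 0, 0, 0, 0.1, 1], [14, 37, 0, 0, 0, 0.1, 1], [14, 37, 0, 0, 0, 0, 1], [14, 37, 0, 0, 0, 0, 1]]}}

```text
time_s: 1.5
eef_pos: [486.3, -113.1, 248.9]
ee_rot: [-0.001, 0.677, 0.736, -0.001]
force: [-0.1, -0.4, 0.0]
grip_width: 1.002
```

{"fn": "play_rows", "kwargs": {"plan": [[14, 37, 0, 0, 0, 0, 1], [14, 37, 0, 0, 0, 0, 1], [14, 37, 0, 0, 0, 0, 1], [14, 37, 0, 0, 0, 0, 1], [0, 0, 0, 0, 0, 0, 1]]}}

```text
time_s: 1.92
eef_pos: [543.5, 41.8, 249.0]
ee_rot: [-0.001, 0.687, 0.726, -0.001]
force: [0.2, -0.5, -0.6]
grip_width: 1.0
```

Run:
```python
from h import *
st();c=optics.capture("wrist");cv2.imwrite("pics/w2.png",c["img"]);np.save("pics/w2.npy",c["world_to_cam"])
```

```text
1.92 [543.5  41.8 249. ] jaw y [ 0.998  0.056 -0.003] z [-0.003  0.    -1.   ] F [ 0.2 -0.5 -0.6] T [-0.02 -0.01 -0.03] g 1.0 q6 [-0.14  0.35  1.4  -0.    1.39 -0.19]
```

View pics/w2.png

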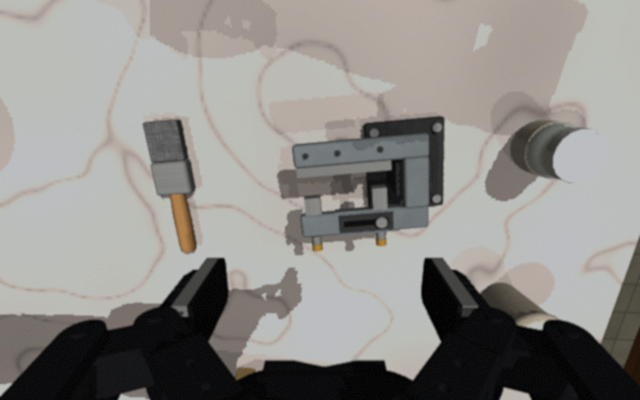

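Run:
```python
from h import *
i=cv2.imread("pics/w2.png")[110:260,280:460]
cv2.imwrite("pics/w2c.png",cv2.resize(i,None,fx=4.4,fy=4,interpolation=cv2.INTER_CUBIC)[:, :])
```

```text
(no output)
```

View pics/w2c.png

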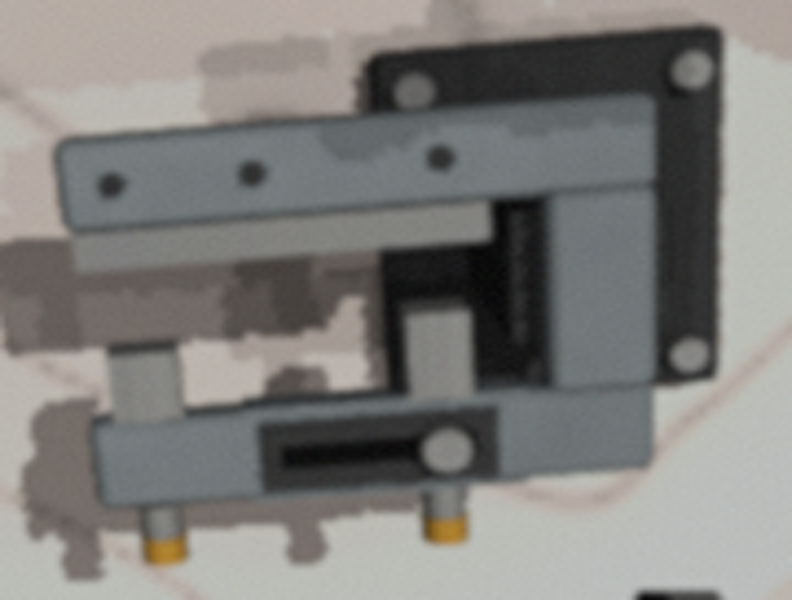

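Run:
```python
from h import *
c=optics.capture("wrist");print(c["cx"],c["cy"],np.abs(c["world_to_cam"]-np.load("pics/w2.npy")).max())
f=lambda u,v,z:at(c,280+u/4.4,110+v/4,z)
for z in(76,79,82):
    a,b=f(75,272,z),f(490,240,z);d=b-a;yw=np.arctan2(d[1],d[0]);print(z,"len",np.linalg.norm(d),"yaw deg",np.degrees(yw))
    ex=np.array([np.cos(yw),np.sin(yw)]);ey=np.array([-ex[1],ex[0]])
    print(" org from anvil",a[:2]+40*ex-10.75*ey,b[:2]-50*ex-10.75*ey)
    O=(a[:2]+40*ex-10.75*ey+b[:2]-50*ex-10.75*ey)/2
    def g(u,v,zz):
        p=f(u,v,zz)[:2]-O;return np.round([p@ex,p@ey],1)
    print(" go face",g(108,350,z),g(180,344,z),"nogo face",g(404,305,z),g(470,303,z))
    r=f(380,453,82)[:2];print(" org from slot",r-23*ex+40*ey)
    print(" frame edges82: left outer",g(60,142,82),g(652,95,82),"right outer",g(105,505,82),g(650,468,82))
```

```text
324.24588695543844 198.90436116525976 2.3189531930782152
76 len 91.84519697821533 yaw deg 8.152715057807995
 org from anvil [556.62445475  32.08576792] [558.45100344  32.34743907]
 go face [-35.7  -9.7] [-19.4  -9.5] nogo face [31.4 -3.9] [46.  -4.6]
 org from slot [558.00174655  32.36380212]
 frame edges82: left outer [-40.   43.3] [84.5 43.2] right outer [-40.1 -48.6] [ 84.4 -49.2]
79 len 90.97314423033882 yaw deg 8.152715057807999
 org from anvil [556.84756773  32.82504609] [557.81087697  32.96304966]
 go face [-35.3  -9.5] [-19.1  -9.3] nogo face [31.1 -3.7] [45.6 -4.5]
 org from slot [558.00174655  32.36380212]
 frame edges82: left outer [-39.9  42.6] [84.6 42.5] right outer [-40.  -49.3] [ 84.5 -49.9]
82 len 90.10109148246241 yaw deg 8.152715057807995
 org from anvil [557.0706807   33.56432426] [557.17075051  33.57866025]
 go face [-34.9  -9.3] [-18.9  -9.1] nogo face [30.9 -3.6] [45.3 -4.4]
 org from slot [558.00174655  32.36380212]
 frame edges82: left outer [-39.7  41.9] [84.7 41.8] right outer [-39.9 -50. ] [ 84.6 -50.6]
```

{"fn": "play_rows", "kwargs": {"plan": [[-4, 37, 0, 0, 0, 0.087, 1], [-4, 37, 0, 0, 0, 0, 1], [-4, 37, 0, 0, 0, 0, 1], [-4, 37, 0, 0, 0, 0, 1], [-4, 37, 0, 0, 0, 0, 1]]}}

```text
time_s: 2.43
eef_pos: [523.3, 212.2, 248.7]
ee_rot: [0.0, 0.668, 0.745, -0.003]
force: [0.4, 0.7, 0.4]
grip_width: 1.001
```

{"fn": "play_rows", "kwargs": {"plan": [[-4, 37, 0, 0, 0, 0, 1], [-4, 37, 0, 0, 0, 0, 1], [-4, 35, 0, 0, 0, 0, 1], [0, 0, 0, 0, 0, 0, 1], [0, 0, 0, 0, 0, 0, 1]]}}

```text
time_s: 2.85
eef_pos: [512.1, 321.0, 248.6]
ee_rot: [0.0, 0.675, 0.738, -0.004]
force: [0.0, 0.0, -0.4]
grip_width: 1.001
```

Run:
```python
from h import *
st();c=optics.capture("wrist");cv2.imwrite("pics/w3.png",c["img"]);np.save("pics/w3.npy",c["world_to_cam"]);print(proj(c,(508,328,143)))
```

```text
2.85 [512.1 321.  248.6] jaw y [ 0.996  0.089 -0.006] z [-0.005 -0.006 -1.   ] F [ 0.   0.  -0.4] T [-0.01 -0.08  0.03] g 1.001 q6 [ 0.37  0.49  1.2  -0.    1.46  0.28]
[320.92255551 187.69040214]
```

View pics/w3.png

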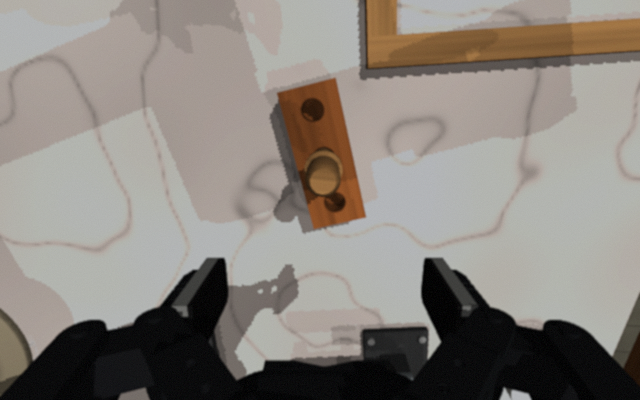

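Run:
```python
from h import *
c=optics.capture("wrist")
h1,h2=at(c,312,109,45),at(c,335,202,45)
print("holes",h1,h2,np.linalg.norm(h1-h2),"mid",(h1+h2)/2,"dome",at(c,324,175,140),at(c,324,180,143),"collar",at(c,322,165,101))
T=optics.capture("top");S=optics.capture("side")
print(two(T,(188.5,223.5),S,(289,303)), at(T,188.5,223.5,143),at(T,160+98/5,200+168/5,45),at(T,160+275/5,200+117/5,45))
t0=c["world_to_cam"];c2=optics.capture("wrist");print(np.abs(t0-c2["world_to_cam"]).max())
```

```text
holes [492.84828935 381.56802902  45.        ] [525.53536445 285.73250855  45.        ] 101.25656454091735 mid [509.1918269  333.65026878  45.        ] dome [509.51531166 337.31090547 140.        ] [509.81959948 334.0946229  143.        ] collar [507.50597825 336.97741144 101.        ]
(array([509.25916136, 327.41270964, 144.61645903]), np.float64(1.8850049084188167)) [508.56076913 327.7218761  143.        ] [494.02467459 382.36971256  45.        ] [524.79417716 285.15276217  45.        ]
0.5202644379585308
```

{"fn": "play_rows", "kwargs": {"plan": [[-3, 12.5, 0, 0.006, -0.005, 0.055, 1], [0, 0, -35, 0, 0, 0, 1], [0, 0, -35, 0, 0, 0, 1], [0, 0, -35, 0, 0, 0, 1], [0, 0, -25, 0, 0, 0, 1]]}}

```text
time_s: 3.52
eef_pos: [513.7, 328.8, 122.7]
ee_rot: [0.004, 0.657, 0.754, 0.008]
force: [0.4, -0.1, 1.5]
grip_width: 1.001
```

Run:
```python
from h import *
st();c=optics.capture("wrist");cv2.imwrite("pics/w4.png",c["img"]);print(proj(c,(509,333.5,143)))
```

```text
3.52 [513.7 328.8 122.7] jaw y [0.99  0.137 0.017] z [ 0.016  0.006 -1.   ] F [ 0.4 -0.1  1.5] T [ 0.01  0.06 -0.01] g 1.001 q6 [0.38 0.59 1.38 0.   1.16 0.24]
[316.19211552 273.46795491]
```

View pics/w4.png

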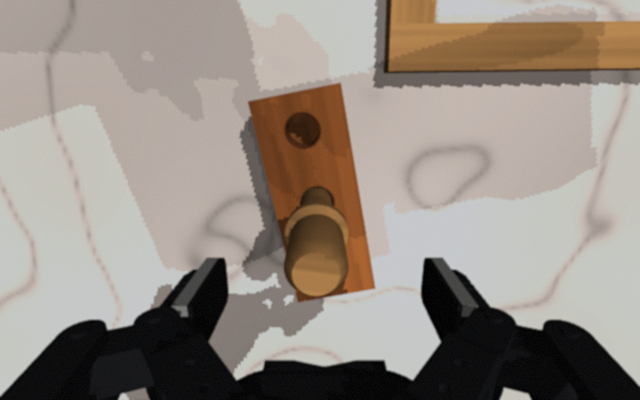

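{"fn": "play_rows", "kwargs": {"plan": [[0, 0, 0, 0, 0, 0, 1], [-4, 4.5, 0, -0.006, 0.014, 0, 1], [0, 0, -9, 0, 0, 0, 1], [0, 0, -8, 0, 0, 0, 1], [0, 0, 0, 0, 0, 0, 1]]}}

```text
time_s: 3.98
eef_pos: [510.0, 331.4, 104.3]
ee_rot: [-0.0, 0.658, 0.753, -0.001]
force: [-0.2, -0.9, -0.2]
grip_width: 1.004
```

```bash
python3 -c "
from h import *
st()"
```

```text
3.98 [510.  331.4 104.3] jaw y [ 0.991  0.133 -0.002] z [-0.002 -0.001 -1.   ] F [-0.2 -0.9 -0.2] T [-0.02  0.01  0.02] g 1.004 q6 [ 0.38  0.61  1.39 -0.    1.14  0.25]
```

{"fn": "play_rows", "kwargs": {"plan": [[-0.5, 2, 0, 0, 0, 0, 1], [0, 0, 0, 0, 0, 0, -1], [0, 0, 0, 0, 0, 0, -1], [0, 0, 0, 0, 0, 0, -1], [0, 0, 0, 0, 0, 0, -1]], "grip_force": 40}}

```text
time_s: 4.4
eef_pos: [510.5, 334.2, 106.6]
ee_rot: [0.001, 0.658, 0.753, 0.001]
force: [-0.0, 0.4, -0.2]
grip_width: 0.455
```

{"fn": "play_rows", "kwargs": {"plan": [[0, 0, 0, 0, 0, 0, -1], [0, 0, 0, 0, 0, 0, -1], [0, 0, 0, 0, 0, 0, -1], [0, 0, 0, 0, 0, 0, -1], [0, 0, 0, 0, 0, 0, -1]]}}

```text
time_s: 4.82
eef_pos: [510.5, 334.2, 106.9]
ee_rot: [0.001, 0.658, 0.753, 0.001]
force: [-0.4, -0.6, 0.0]
grip_width: 0.314
```

```bash
python3 -c "
from h import *
st()"
```

```text
4.82 [510.5 334.2 106.9] jaw y [0.991 0.133 0.002] z [ 0.002  0.    -1.   ] F [-0.4 -0.6  0. ] T [ 0.03  0.02 -0.01] g 0.314 q6 [ 0.39  0.61  1.38 -0.    1.15  0.25]
```

{"fn": "play_rows", "kwargs": {"plan": [[0, 0, 6, 0, 0, 0, -1], [0, 0, 15, 0, 0, 0, -1], [0, 0, 20, 0, 0, 0, -1], [0, 0, 20, 0, 0, 0, -1], [0, 0, 20, 0, 0, 0, -1]]}}

```text
time_s: 5.23
eef_pos: [508.2, 333.0, 187.3]
ee_rot: [-0.002, 0.658, 0.753, -0.004]
force: [0.8, -0.4, -0.3]
grip_width: 0.315
```

{"fn": "play_rows", "kwargs": {"plan": [[-4, -20, 0, 0, 0, 0, -1], [-5, -30, 0, 0, 0, 0, -1], [-5, -35, 0, 0, 0, 0, -1], [-5, -35, 0, 0, 0, 0, -1], [-5, -35, 0, 0, 0, 0, -1]]}}

```text
time_s: 5.65
eef_pos: [484.2, 178.9, 194.6]
ee_rot: [0.001, 0.655, 0.755, 0.002]
force: [1.3, 0.3, 0.4]
grip_width: 0.316
```

{"fn": "play_rows", "kwargs": {"plan": [[-4, -35, 0, 0, 0, 0, -1], [-4, -35, 0, 0, 0, 0, -1], [-3, -30, 0, 0, 0, 0, -1], [-1, -20, 0, 0, 0, 0, -1], [0, 0, 0, 0, 0, 0, -1]]}}

```text
time_s: 6.07
eef_pos: [469.9, 48.8, 197.6]
ee_rot: [0.003, 0.657, 0.754, 0.003]
force: [-0.1, -0.0, -0.4]
grip_width: 0.313
```

```bash
python3 -c "
from h import *
st()
S=optics.capture('side');cv2.imwrite('pics/s1.png',cv2.resize(S['img'][110:260,230:430],None,fx=4,fy=4,interpolation=cv2.INTER_CUBIC));T=optics.capture('top');cv2.imwrite('pics/t1.png',T['img'])"
```

```text
6.07 [469.9  48.8 197.6] jaw y [0.99  0.137 0.009] z [ 0.009  0.    -1.   ] F [-0.1 -0.  -0.4] T [0.01 0.06 0.04] g 0.313 q6 [-0.15  0.22  1.71  0.    1.2  -0.28]
```

View pics/s1.png

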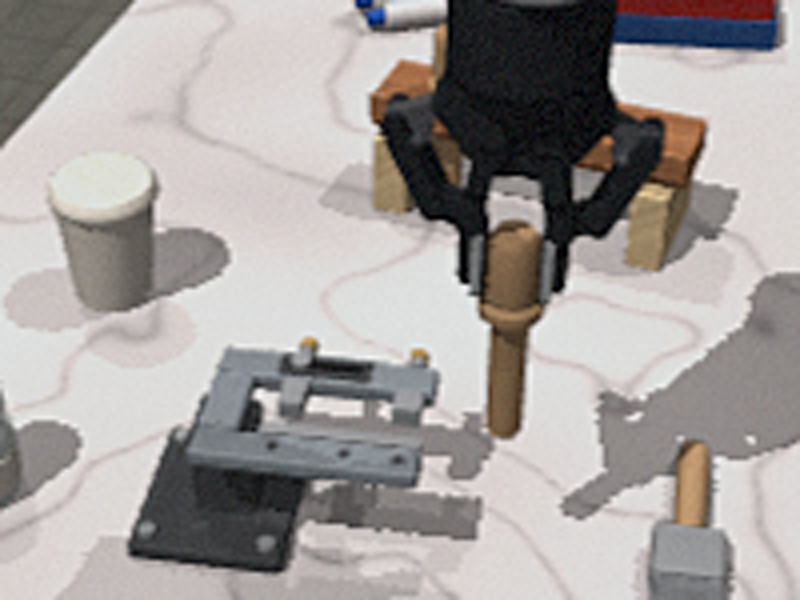

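Run:
```python
from h import *
p=sense()["eef_pos"]
S=optics.capture("side");W=optics.capture("wrist")
for n,c in(("side",S),("wrist",W)):
    print(n,[proj(c,p+[0,0,-92+h]).round(1) for h in(0,20,40,60,78,124)])
    hsv=cv2.cvtColor(c["img"],cv2.COLOR_BGR2HSV)
    m=cv2.inRange(hsv,(5,70,30),(25,255,255));cv2.imwrite(f"pics/m_{n}.png",m)
    a=proj(c,p+[0,0,-92]);b=proj(c,p+[0,0,30])
    x0,x1=int(min(a[0],b[0])-30),int(max(a[0],b[0])+30)
    for v in range(int(b[1])-5,int(a[1])+8,5) if a[1]>b[1] else range(int(a[1])-10,int(b[1])+20,8):
        if 0<=v<400:
            xs=np.flatnonzero(m[v,max(x0,0):x1])+max(x0,0)
            if len(xs):print(v,xs.min(),xs.max(),(xs.min()+xs.max())/2,len(xs))
cv2.imwrite("pics/w5.png",W["img"])
```

```text
side [array([354.5, 218.8]), array([354.9, 211.6]), array([355.3, 204.2]), array([355.8, 196.6]), array([356.2, 189.6]), array([357.3, 170.9])]
166 356 360 358.0 5
171 351 364 357.5 14
176 351 364 357.5 14
181 351 363 357.0 13
186 349 363 356.0 15
191 352 362 357.0 11
196 352 360 356.0 9
201 352 360 356.0 9
206 352 359 355.5 8
211 352 359 355.5 8
216 351 359 355.0 9
wrist [array([323.5, 203.9]), array([323.7, 212.9]), array([323.9, 223.6]), array([324.2, 236.4]), array([324.4, 250.4]), array([325.5, 303.1])]
201 312 335 323.5 24
209 310 337 323.5 28
217 310 338 324.0 29
225 308 339 323.5 32
233 300 349 324.5 50
241 294 354 324.0 61
249 295 353 324.0 59
257 296 352 324.0 57
265 295 354 324.5 60
273 293 354 323.5 62
281 293 354 323.5 62
289 293 354 323.5 62
297 293 354 323.5 62
305 293 354 323.5 62
313 294 354 324.0 61
```

View pics/w5.png

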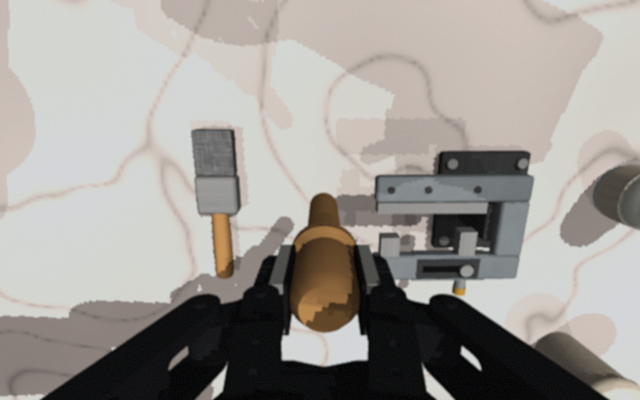

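Run:
```python
from h import *
W=optics.capture("wrist");g=cv2.cvtColor(W["img"],cv2.COLOR_BGR2GRAY).astype(int)
for a,b in((382,388),(388,396),(410,420),(430,440),(460,470),(476,484)):print(a,b,172,g[172:284,a:b].mean(1).round().astype(int).tolist())
print([at(W,u,v,z)[:2].round(1).tolist() for u,v,z in((385,214,80),(480,213,80))])
p=sense()["eef_pos"]
O=np.array([557.6,33.0]);y=np.radians(8.2);ex=np.array([np.cos(y),np.sin(y)]);ey=np.array([-ex[1],ex[0]])
for gx,gy,z in((-40,10.75,82),(-40,10.75,76),(50,10.75,82),(-28,-10.75,82),(-28,-10.75,70),(38,-6.25,82),(23,-40,82),(-40,-28,82)):
    print(gx,gy,z,proj(W,np.r_[O+gx*ex+gy*ey,z]).round(1))
```

```text
382 388 172 [203, 197, 175, 130, 86, 86, 104, 113, 118, 119, 119, 119, 119, 120, 119, 118, 117, 115, 111, 111, 119, 126, 132, 135, 137, 137, 137, 137, 136, 124, 106, 104, 123, 141, 146, 146, 145, 146, 144, 146, 146, 144, 136, 129, 126, 126, 126, 126, 125, 126, 126, 125, 126, 140, 173, 197, 205, 205, 206, 202, 183, 135, 85, 66, 66, 79, 110, 137, 148, 149, 150, 149, 149, 149, 150, 150, 150, 150, 150, 149, 150, 150, 151, 148, 140, 120, 92, 67, 48, 38, 32, 26, 20, 20, 24, 20, 13, 12, 18, 24, 21, 15, 14, 16, 12, 14, 13, 14, 14, 14, 13, 11]
388 396 172 [188, 181, 161, 118, 83, 88, 104, 114, 118, 119, 120, 119, 119, 120, 114, 101, 82, 71, 68, 68, 73, 89, 112, 131, 139, 140, 140, 141, 138, 128, 117, 117, 130, 143, 146, 146, 146, 145, 146, 146, 146, 143, 131, 117, 111, 111, 112, 113, 114, 112, 111, 109, 107, 113, 140, 172, 188, 192, 194, 193, 176, 133, 86, 68, 68, 80, 114, 142, 153, 154, 154, 154, 153, 154, 154, 153, 155, 154, 154, 154, 154, 154, 154, 154, 150, 142, 133, 135, 138, 138, 138, 136, 132, 129, 126, 121, 114, 108, 105, 102, 94, 85, 79, 73, 66, 60, 54, 49, 48, 48, 43, 37]
410 420 17
[... 1659 characters left out ...]
19, 120, 118, 110, 94, 78, 71, 69, 71, 76, 90, 106, 115, 119, 123, 132, 136, 130, 112, 103, 123, 146, 151, 150, 150, 150, 150, 150, 151, 147, 126, 83, 38, 15, 16, 16, 17, 17, 15, 16, 17, 16, 17, 17, 15, 17, 17, 20, 23, 33, 44, 48, 47, 48, 50, 56, 60, 64, 66, 67, 66, 64, 61, 63, 104, 165, 191, 158, 98, 62, 58, 74, 106, 125, 129, 126, 115, 103, 99, 100, 101, 102, 104, 105, 106, 107, 108, 108, 109, 111, 111, 112, 114, 115, 114, 114, 127, 161, 195, 210, 213]
[[523.3, 41.9], [601.7, 53.7]]
-40 10.75 82 [376.4 218.2]
-40 10.75 76 [375.3 215.7]
50 10.75 82 [484.6 217.8]
-28 -10.75 82 [389.4 241.9]
-28 -10.75 70 [386.8 236.2]
38 -6.25 82 [467.6 236.7]
23 -40 82 [445.7 272.3]
-40 -28 82 [374.4 260.3]
```

Run:
```python
from h import *
T=optics.capture("top");S=optics.capture("side");W=optics.capture("wrist");W2=dict(W);W2["world_to_cam"]=np.load("pics/w2.npy")
print(W["cx"],W["cy"])
def yel(img,roi):
    x,y,w,h=roi;i=cv2.cvtColor(img[y:y+h,x:x+w],cv2.COLOR_BGR2HSV)
    m=cv2.inRange(i,(15,110,60),(32,255,255));n,l,s,c=cv2.connectedComponentsWithStats(m)
    return [(s[k,4],(c[k]+[x,y]).round(1)) for k in range(1,n) if s[k,4]>4]
a=yel(cv2.imread("pics/top0.png"),(310,180,40,50));b=yel(cv2.imread("pics/side0.png"),(290,185,60,40))
w=yel(cv2.imread("pics/w2.png"),(300,225,100,40));v=yel(W["img"],(370,270,120,40))
print(a,b,w,v,sep="\n")
def pick(l,i):return sorted([q[1] for q in l],key=lambda p:p[0])[i]
srt=lambda l,ax:sorted([q[1] for q in sorted(l,key=lambda q:-q[0])[:2]],key=lambda p:p[ax])
A=srt(a,1)[::-1];B=srt(b,0)[::-1];C=srt(w,0)   # go first
for k,n in((0,"go"),(1,"nogo")):
    print(n,"top+side",*two(T,A[k],S,B[k]),"w2@76",at(W2,*C[k],76),"top@76",at(T,*A[k],76),"side@76",at(S,*B[k],76))
for q in v: print("now",q,at(W,*q[1],76))
```

```text
324.24588695543844 198.90436116525976
[]
[]
[(np.int32(50), array([381. , 242.3])), (np.int32(53), array([317.1, 247.2]))]
[(np.int32(76), array([458.1, 292.5]))]Traceback (most recent call last):
  File "<stdin>", line 15, in <module>
IndexError: list index out of range
```

Run:
```python
from h import *
T=optics.capture("top");S=optics.capture("side");W=optics.capture("wrist");W2=dict(W);W2["world_to_cam"]=np.load("pics/w2.npy")
for n,a,b,w in(("go",(327.6,218.6),(334.75,199.5),(317.1,247.2)),("nogo",(324.4,195.4),(307.25,196.5),(381,242.3))):
    print(n,"top+side",*two(T,a,S,b),"w2@76",at(W2,*w,76).round(1),"top@76",at(T,*a,76).round(1),"top+w2",*two(T,a,W2,w))
print("now nogo",at(W,458.1,292.5,76))
O=np.array([557.6,33.0]);y=np.radians(8.2);ex=np.array([np.cos(y),np.sin(y)]);ey=np.array([-ex[1],ex[0]])
f=lambda gx,gy,z:np.r_[O+gx*ex+gy*ey,z]
# top view: predicted pixel of anvil edge ends, go face corners, frame corners
for q in((-40,10.75,82),(50,10.75,82),(-40,43,82),(-28,-10.75,82),(-42,-52,82),(84,43,82)):print(q,"top crop px",((proj(T,f(*q))-[270,165])*5).round(0),"side crop",((proj(S,f(*q))-[255,185])*4+[400,0]).round(0))
```

```text
go top+side [538.36739924 -31.11292975  78.71840017] 1.1994224931976682 w2@76 [539.4 -33.   76. ] top@76 [539.4 -31.1  76. ] top+w2 [539.0811843  -31.11231072  79.73545113] 0.5907850285740518
nogo top+side [603.05329852 -21.29105354  79.71382554] 1.1460300421470977 w2@76 [605.2 -23.7  76. ] top@76 [604.5 -21.2  76. ] top+w2 [603.63153394 -21.19261552  81.46705274] 0.7732773664185527
now nogo [605.18330928 -24.94978268  76.        ]
(-40, 10.75, 82) top crop px [161. 305.] side crop [721. 135.]
(50, 10.75, 82) top crop px [142. 145.] side crop [561. 118.]
(-40, 43, 82) top crop px [102. 313.] side crop [712. 174.]
(-28, -10.75, 82) top crop px [197. 279.] side crop [705. 108.]
(-42, -52, 82) top crop px [276. 295.] side crop [740.  65.]
(84, 43, 82) top crop px [77. 93.] side crop [488. 149.]
```

Run:
```python
from h import *
W=optics.capture("wrist");W2=dict(W);W2["world_to_cam"]=np.load("pics/w2.npy")
i=cv2.imread("pics/w2.png");g=cv2.cvtColor(i,cv2.COLOR_BGR2GRAY).astype(int)
for a,b in((308,316),(330,336),(376,382)):print(a,b,140,g[140:250,a:b].mean(1).round().astype(int).tolist())
print(np.linalg.inv(W["world_to_cam"]).round(3)); print(np.linalg.inv(W2["world_to_cam"]).round(3))
for k in range(3):
    W=optics.capture("wrist");print(at(W,385,214,80).round(1),sense()["eef_pos"])
st()
```

```text
308 316 140 [187, 177, 143, 102, 97, 110, 120, 122, 122, 123, 122, 121, 120, 120, 118, 114, 116, 118, 119, 120, 121, 120, 120, 120, 116, 101, 90, 103, 120, 127, 126, 127, 127, 127, 127, 125, 117, 105, 96, 94, 94, 94, 98, 103, 106, 109, 109, 109, 109, 110, 109, 109, 110, 108, 99, 81, 62, 69, 98, 122, 131, 132, 132, 131, 132, 131, 132, 131, 130, 131, 131, 131, 131, 131, 128, 121, 116, 117, 121, 122, 123, 122, 121, 120, 120, 120, 120, 119, 118, 119, 118, 118, 118, 119, 116, 104, 90, 94, 103, 106, 104, 104, 110, 126, 138, 144, 144, 142, 141, 143]
330 336 140 [115, 92, 96, 110, 119, 121, 122, 124, 123, 120, 115, 107, 103, 100, 101, 105, 110, 115, 118, 119, 120, 120, 116, 103, 92, 102, 120, 126, 128, 128, 127, 129, 127, 126, 117, 100, 84, 80, 81, 85, 86, 85, 85, 84, 83, 84, 84, 86, 89, 87, 86, 85, 85, 89, 106, 138, 159, 165, 166, 169, 176, 180, 182, 181, 182, 181, 181, 182, 179, 166, 128, 84, 72, 89, 106, 115, 118, 119, 120, 120, 118, 119, 118, 119, 118, 118, 119, 118, 119, 118, 118, 119, 116, 109, 99, 103, 109, 112, 112, 111, 116, 140, 167, 184, 186, 187, 186, 187, 186, 186]
376 382 140 [
[... 604 characters left out ...]
0e-01  1.26895e+02]
 [ 8.00000e-03 -2.95000e-01  9.55000e-01  3.40062e+02]
 [ 0.00000e+00  0.00000e+00  0.00000e+00  1.00000e+00]]
[[ 9.98000e-01 -5.40000e-02 -1.30000e-02  5.39405e+02]
 [ 5.60000e-02  9.54000e-01  2.94000e-01  1.17269e+02]
 [-3.00000e-03 -2.94000e-01  9.56000e-01  3.92144e+02]
 [ 0.00000e+00  0.00000e+00  0.00000e+00  1.00000e+00]]
[523.1  41.6  80. ] [469.96254151  51.96781984 196.96065171]
[523.1  41.5  80. ] [469.94786921  51.90743974 196.95985905]
[523.1  41.4  80. ] [469.96467931  51.86258554 196.95808961]
6.82 [470.   51.9 197. ] jaw y [0.99  0.141 0.008] z [ 0.008  0.001 -1.   ] F [-0.1 -0.2 -0. ] T [-0.02 -0.01  0.06] g 0.319 q6 [-0.14  0.23  1.71  0.    1.2  -0.28]
```

```bash
cat > ga.py <<'E'
from h import *
W=optics.capture("wrist");g=cv2.GaussianBlur(cv2.cvtColor(W["img"],cv2.COLOR_BGR2GRAY),(3,3),0).astype(float)
def edge(cols,lo,hi,s):
    p=g[lo:hi,cols[0]:cols[1]].mean(1);d=np.gradient(p)*s;k=d.argmax();a,b,c=d[k-1:k+2]
    return lo+k+0.5*(a-c)/(a-2*b+c)
E
python3 - <<'E'
from ga import *
O=np.array([557.6,33.0]);y=np.radians(8.2);ex=np.array([np.cos(y),np.sin(y)]);ey=np.array([-ex[1],ex[0]])
G=lambda u,v,z:(lambda p:np.round([p@ex,p@ey],1))(at(W,u,v,z)[:2]-O)
for n,c,lo,hi,s in(("frameL outer",(420,430),168,185,-1),("anvil",(408,420),206,224,-1),("anvil",(440,450),206,224,-1),("anvil",(470,480),206,224,-1),("goface top",(383,395),232,246,1),("nogo top",(460,470),226,240,1)):
    v=edge(c,lo,hi,s);print(n,sum(c)/2,round(v,1),"z82",G(sum(c)/2,v,82),"z79",G(sum(c)/2,v,79))
p=sense()["eef_pos"];f=proj(W,p+[0,0,-92]);print("peg foot axis pred",f, "front",proj(W,p+[-8*.14,8,-92]))
v=edge((320,327),182,206,-1);print("peg front edge",v,at(W,323,v,p[2]-92)-p)
st()
E
```

```text
frameL outer 425.0 173.8 z82 [-3.3 47.7] z79 [-2.3 47. ]
anvil 414.0 213.6 z82 [-9.4 14.2] z79 [-8.5 13.1]
anvil 445.0 213.5 z82 [16.3 14.1] z79 [17.4 13. ]
anvil 475.0 213.3 z82 [41.1 14.1] z79 [42.6 13. ]
goface top 389.0 237.5 z82 [-28.9  -7.2] z79 [-28.2  -8.5]
nogo top 465.0 232.1 z82 [34.9 -2.6] z79 [36.3 -3.8]
peg foot axis pred [323.67346245 202.87572031] front [323.69478973 192.42160209]
peg front edge 192.65116279069767 [ -1.60151649   7.75507935 -92.        ]
6.87 [470.   51.8 197. ] jaw y [0.99  0.141 0.008] z [ 0.008  0.001 -1.   ] F [-0.   0.2 -0.5] T [ 0.05 -0.01 -0.02] g 0.315 q6 [-0.14  0.23  1.71  0.    1.2  -0.28]
```

{"fn": "play_rows", "kwargs": {"plan": [[4, -9, 0, 0, 0.008, 0, -1], [4, -9, -15, 0, 0, 0, -1], [4, -8, -20, 0, 0, 0, -1], [0, 0, -20, 0, 0, 0, -1], [0, 0, -15, 0, 0, 0, -1]]}}

```text
time_s: 7.28
eef_pos: [485.6, 22.0, 128.1]
ee_rot: [0.003, 0.655, 0.756, 0.002]
force: [-0.7, -0.7, -0.2]
grip_width: 0.316
```

{"fn": "play_rows", "kwargs": {"plan": [[0, 0, 0, 0, 0, 0, -1], [0, 0, 0, 0, 0, 0, -1], [0, 0, 0, 0, 0, 0, -1], [0, 0, 0, 0, 0, 0, -1], [0, 0, 0, 0, 0, 0, -1]]}}

```text
time_s: 7.7
eef_pos: [486.0, 20.1, 127.8]
ee_rot: [0.002, 0.656, 0.755, 0.001]
force: [-1.0, -0.2, -0.9]
grip_width: 0.318
```

```bash
cat > m.py <<'E'
from ga import *
st()
O=np.array([557.2,36.1]);y=np.radians(8.1);ex=np.array([np.cos(y),np.sin(y)]);ey=np.array([-ex[1],ex[0]])
p=sense()["eef_pos"];print("TCP in gauge",[(p[:2]-O)@ex,(p[:2]-O)@ey])
G=lambda u,v,z:(lambda p:np.round([p@ex,p@ey],2))(at(W,u,v,z)[:2]-O)
def P(gx,gy,z):return proj(W,np.r_[O+gx*ex+gy*ey,z])
for n,gx,gy,s in(("frameL outer",0,43.5,-1),("anvil",-25,10.75,-1),("anvil",5,10.75,-1),("anvil",40,10.75,-1),("goface top",-28,-10.75,1),("nogo top",36,-6.25,1)):
    u,v=P(gx,gy,81);k=int(round(u));e=edge((k-4,k+5),int(v)-7,int(v)+8,s);print(n,round(u,1),"pred",round(v,1),"meas",round(e,1),"z81",G(u,e,81))
f=proj(W,np.r_[p[:2]+8*ey,p[2]-92]);k=int(f[0]);v=edge((k-3,k+4),int(f[1])-8,int(f[1])+8,-1)
q=at(W,k,v,p[2]-92)-p;print("peg front pred",f,"meas",v,"foot y off",q[:2]@ey-8)
E
python3 m.py
```

```text
7.75 [486.1  20.1 127.9] jaw y [0.99  0.14  0.004] z [ 0.005 -0.001 -1.   ] F [-0.1 -1.1 -0.4] T [ 0.01  0.03 -0.  ] g 0.316 q6 [-0.2   0.34  1.75 -0.    1.04 -0.34]
TCP in gauge [np.float64(-72.65442368801223), np.float64(-5.833428861662033)]
frameL outer 452.2 pred 144.4 meas 143.8 z81 [-4.000e-02  4.383e+01]
anvil 404.3 pred 199.4 meas 199.1 z81 [-25.01  10.89]
anvil 454.3 pred 199.3 meas 199.2 z81 [ 5.   10.77]
anvil 512.7 pred 199.2 meas 199.0 z81 [39.98 10.89]
goface top 396.9 pred 232.6 meas 232.6 z81 [-28.   -10.72]
nogo top 501.5 pred 225.6 meas 225.1 z81 [35.94 -5.88]
peg front pred [324.3032509  192.33053623] meas 192.5704845814978 foot y off -0.18322949406784872
```

{"fn": "play_rows", "kwargs": {"plan": [[-0.8, 5.8, 0, 0, 0.004, 0, -1], [0, 0, 0, 0, 0, 0, -1], [0, 0, 0, 0, 0, 0, -1]]}}

```text
time_s: 8.0
eef_pos: [485.7, 26.6, 129.2]
ee_rot: [0.001, 0.655, 0.755, 0.0]
force: [-0.3, 0.2, -0.6]
grip_width: 0.313
```

Run:
```python
exec(open("m.py").read())
u,v=P(31,-14,81);a=g[int(v)-3:int(v)+4,int(u)-25:int(u)+25].mean(0);print(u,v,a.round().astype(int).tolist())
k=int(u)-25+np.gradient(a).argmax();print("nogo front col",k,G(k,v,81))
```

```text
8.05 [485.7  26.6 129.1] jaw y [0.99  0.141 0.002] z [ 0.003 -0.001 -1.   ] F [-0.2  0.1 -0.8] T [-0.   -0.08 -0.01] g 0.313 q6 [-0.19  0.34  1.75 -0.    1.05 -0.33]
TCP in gauge [np.float64(-72.10960541047857), np.float64(0.6365511276187448)]
frameL outer 449.2 pred 155.3 meas 154.3 z81 [-0.07 44.12]
anvil 402.1 pred 208.9 meas 209.0 z81 [-25.    10.69]
anvil 451.4 pred 208.9 meas 209.0 z81 [ 5.01 10.66]
anvil 508.9 pred 208.8 meas 208.5 z81 [39.97 10.94]
goface top 395.0 pred 241.3 meas 241.5 z81 [-27.99 -10.84]
nogo top 498.0 pred 234.6 meas 234.3 z81 [35.97 -6.04]
peg front pred [324.42097502 192.26340026] meas 192.4934210526316 foot y off -0.17583519558429117
488.200327983187 245.97224834831212 [93, 92, 91, 89, 84, 73, 58, 45, 40, 38, 38, 39, 38, 38, 38, 38, 39, 41, 44, 46, 46, 46, 45, 44, 41, 43, 59, 90, 120, 137, 140, 139, 138, 139, 140, 142, 143, 142, 142, 142, 142, 142, 143, 144, 145, 145, 144, 143, 139, 123]
nogo front col 490 [ 32.14 -14.  ]
```

{"fn": "play_rows", "kwargs": {"plan": [[4, 0.4, 0, 0, 0, 0, -1], [4, 0.5, 0, 0, 0, 0, -1], [4, 0.5, 0, 0, 0, 0, -1], [4, 0.5, -1, 0, 0, 0, -1], [0, 0, 0, 0, 0, 0, -1]]}}

```text
time_s: 8.47
eef_pos: [503.6, 28.7, 128.2]
ee_rot: [0.002, 0.655, 0.755, 0.0]
force: [0.4, -0.1, -1.1]
grip_width: 0.316
```

```bash
python3 m.py
```

```text
8.52 [503.3  28.7 128.3] jaw y [0.99  0.141 0.003] z [ 0.003 -0.002 -1.   ] F [-0.6  0.2 -0.1] T [0.05 0.02 0.02] g 0.318 q6 [-0.18  0.37  1.7  -0.    1.06 -0.32]
TCP in gauge [np.float64(-54.37421691723248), np.float64(0.3055423543993916)]
frameL outer 418.5 pred 155.0 meas 154.0 z81 [-0.05 44.06]
anvil 372.6 pred 208.8 meas 211.5 z81 [-24.93   9.04]
anvil 422.2 pred 208.8 meas 208.7 z81 [ 4.99 10.84]
anvil 480.0 pred 208.7 meas 208.4 z81 [39.97 10.94]
goface top 366.3 pred 241.4 meas 241.2 z81 [-28.01 -10.6 ]
nogo top 469.7 pred 234.7 meas 234.3 z81 [35.96 -5.97]
peg front pred [323.93021246 192.21611986] meas 186.03591160220995 foot y off 4.702539308354565
```

{"fn": "play_rows", "kwargs": {"plan": [[2.5, 0.3, 0, 0, 0, 0, -1], [2.5, 0.3, 0, 0, 0, 0, -1], [2.5, 0.3, 0, 0, 0, 0, -1], [2.5, 0.3, 0, 0, 0, 0, -1], [0, 0, 0, 0, 0, 0, -1]]}}

```text
time_s: 8.93
eef_pos: [514.2, 30.0, 128.0]
ee_rot: [0.001, 0.655, 0.755, 0.0]
force: [-0.3, 0.9, -1.5]
grip_width: 0.316
```

```bash
cat > t.py <<'E'
from h import *
st()
O=np.array([557.2,36.1]);y=np.radians(8.1);ex=np.array([np.cos(y),np.sin(y)]);ey=np.array([-ex[1],ex[0]])
s=sense();p=s["eef_pos"];F=s["force"];print("gauge x,y",((p[:2]-O)@ex).round(2),((p[:2]-O)@ey).round(2),"Fg",(F[:2]@ex).round(1),(F[:2]@ey).round(1))
E
python3 t.py
```

```text
8.93 [514.2  30.  128. ] jaw y [0.99  0.141 0.002] z [ 0.002 -0.001 -1.   ] F [-0.3  0.9 -1.5] T [ 0.05  0.02 -0.  ] g 0.316 q6 [-0.17  0.4   1.67 -0.    1.07 -0.31]
gauge x,y -43.44 0.01 Fg -0.2 0.9
```

{"fn": "play_rows", "kwargs": {"plan": [[2.5, 0.45, 0, 0, 0, 0, -1], [2.5, 0.4, 0, 0, 0, 0, -1], [2.5, 0.35, 0, 0, 0, 0, -1], [0, 0, 0, 0, 0, 0, -1]]}}

```text
time_s: 9.27
eef_pos: [522.4, 31.5, 128.0]
ee_rot: [0.001, 0.655, 0.755, 0.0]
force: [-0.9, 0.9, -0.6]
grip_width: 0.318
```

```bash
python3 t.py
```

```text
9.27 [522.4  31.5 128. ] jaw y [0.99  0.141 0.002] z [ 0.002 -0.001 -1.   ] F [-0.9  0.9 -0.6] T [ 0.09 -0.04 -0.05] g 0.318 q6 [-0.16  0.41  1.64 -0.    1.08 -0.3 ]
gauge x,y -35.13 0.31 Fg -0.8 1.0
```

{"fn": "play_rows", "kwargs": {"plan": [[2.5, 0.36, 0, 0, 0, 0, -1], [2.5, 0.36, 0, 0, 0, 0, -1], [2.5, 0.36, 0, 0, 0, 0, -1], [0, 0, 0, 0, 0, 0, -1]]}}

```text
time_s: 9.6
eef_pos: [530.7, 32.8, 128.0]
ee_rot: [0.001, 0.655, 0.755, 0.0]
force: [0.6, 0.2, -0.0]
grip_width: 0.317
```

```bash
python3 t.py
```

```text
9.6 [530.7  32.8 128. ] jaw y [0.99  0.141 0.002] z [ 0.002 -0.001 -1.   ] F [ 0.6  0.2 -0. ] T [ 0.1  -0.01 -0.01] g 0.317 q6 [-0.16  0.43  1.62 -0.    1.09 -0.3 ]
gauge x,y -26.75 0.44 Fg 0.6 0.1
```

{"fn": "play_rows", "kwargs": {"plan": [[2.5, 0.3, 0, 0, 0, 0, -1], [2.5, 0.33, 0, 0, 0, 0, -1], [2.5, 0.33, 0, 0, 0, 0, -1], [2.5, 0.33, 0, 0, 0, 0, -1], [0, 0, 0, 0, 0, 0, -1]]}}

```text
time_s: 10.02
eef_pos: [541.8, 34.2, 127.9]
ee_rot: [0.001, 0.655, 0.755, 0.0]
force: [0.2, -0.3, -0.8]
grip_width: 0.319
```

{"fn": "play_rows", "kwargs": {"plan": [[2.5, 0.33, 0, 0, 0, 0, -1], [2.5, 0.33, 0, 0, 0, 0, -1], [2.5, 0.33, 0, 0, 0, 0, -1], [0, 0, 0, 0, 0, 0, -1]]}}

```text
time_s: 10.35
eef_pos: [550.2, 35.1, 128.0]
ee_rot: [0.001, 0.655, 0.755, 0.0]
force: [-0.6, -0.2, -0.4]
grip_width: 0.315
```

```bash
python3 t.py
```

```text
10.35 [550.2  35.1 128. ] jaw y [0.99  0.141 0.002] z [ 0.002 -0.001 -1.   ] F [-0.6 -0.2 -0.4] T [-0.01 -0.05  0.05] g 0.315 q6 [-0.15  0.47  1.56 -0.    1.11 -0.29]
gauge x,y -7.04 -0.03 Fg -0.6 -0.1
```

{"fn": "play_rows", "kwargs": {"plan": [[2.5, 0.45, 0, 0, 0, 0, -1], [2.5, 0.45, 0, 0, 0, 0, -1], [2.5, 0.4, 0, 0, 0, 0, -1], [2.5, 0.36, 0, 0, 0, 0, -1], [2, 0.3, 0, 0, 0, 0, -1]]}}

```text
time_s: 10.77
eef_pos: [563.2, 37.2, 127.9]
ee_rot: [0.001, 0.655, 0.755, 0.0]
force: [0.5, -0.1, -0.8]
grip_width: 0.317
```

{"fn": "play_rows", "kwargs": {"plan": [[2, 0.28, 0, 0, 0, 0, -1], [2, 0.28, 0, 0, 0, 0, -1], [2, 0.28, 0, 0, 0, 0, -1], [0, 0, 0, 0, 0, 0, -1]]}}

```text
time_s: 11.1
eef_pos: [570.3, 38.2, 127.8]
ee_rot: [0.001, 0.655, 0.755, 0.0]
force: [0.6, -0.2, -0.3]
grip_width: 0.316
```

```bash
python3 t.py
```

```text
11.1 [570.3  38.2 127.8] jaw y [0.99  0.141 0.002] z [ 0.002 -0.001 -1.   ] F [ 0.6 -0.2 -0.3] T [-0.01  0.08  0.04] g 0.316 q6 [-0.14  0.51  1.49 -0.    1.14 -0.28]
gauge x,y 13.23 0.28 Fg 0.5 -0.3
```

{"fn": "play_rows", "kwargs": {"plan": [[1, 0.14, 0, 0, 0, 0, -1], [1, 0.14, 0, 0, 0, 0, -1], [1, 0.14, 0, 0, 0, 0, -1], [1, 0.14, 0, 0, 0, 0, -1], [0, 0, 0, 0, 0, 0, -1]]}}

```text
time_s: 11.52
eef_pos: [574.6, 38.8, 127.8]
ee_rot: [0.001, 0.655, 0.755, 0.0]
force: [1.1, -0.1, 0.2]
grip_width: 0.319
```

```bash
python3 t.py
```

```text
11.52 [574.6  38.8 127.8] jaw y [0.99  0.141 0.002] z [ 0.002 -0.001 -1.   ] F [ 1.1 -0.1  0.2] T [ 0.07 -0.01  0.  ] g 0.319 q6 [-0.14  0.52  1.48 -0.    1.14 -0.28]
gauge x,y 17.6 0.27 Fg 1.1 -0.3
```

{"fn": "play_rows", "kwargs": {"plan": [[1, 0.14, 0, 0, 0, 0, -1], [1, 0.14, 0, 0, 0, 0, -1], [0.8, 0.1, 0, 0, 0, 0, -1], [0, 0, 0, 0, 0, 0, -1]]}}

```text
time_s: 11.85
eef_pos: [577.6, 39.3, 127.8]
ee_rot: [0.001, 0.655, 0.755, 0.0]
force: [-0.2, -0.4, -0.4]
grip_width: 0.317
```

```bash
python3 t.py
```

```text
11.85 [577.6  39.3 127.8] jaw y [0.99  0.141 0.002] z [ 0.002 -0.001 -1.   ] F [-0.2 -0.4 -0.4] T [-0.01  0.04 -0.03] g 0.317 q6 [-0.13  0.52  1.47 -0.    1.15 -0.27]
gauge x,y 20.69 0.24 Fg -0.3 -0.4
```

{"fn": "play_rows", "kwargs": {"plan": [[0.7, 0.1, 0, 0, 0, 0, -1], [0.7, 0.1, 0, 0, 0, 0, -1]]}}

```text
time_s: 12.02
eef_pos: [579.1, 39.5, 127.8]
ee_rot: [0.001, 0.655, 0.755, 0.0]
force: [0.2, 0.1, -0.2]
grip_width: 0.314
```

{"fn": "play_rows", "kwargs": {"plan": [[0.7, 0.1, 0, 0, 0, 0, -1], [0.5, 0.07, 0, 0, 0, 0, -1]]}}

```text
time_s: 12.18
eef_pos: [580.4, 39.6, 127.8]
ee_rot: [0.001, 0.655, 0.755, 0.0]
force: [0.1, -0.3, -0.5]
grip_width: 0.312
```

{"fn": "play_rows", "kwargs": {"plan": [[0.6, 0.1, 0, 0, 0, 0, -1], [0.6, 0.1, 0, 0, 0, 0, -1]]}}

```text
time_s: 12.35
eef_pos: [581.2, 40.0, 127.7]
ee_rot: [0.0, 0.655, 0.755, -0.0]
force: [-2.6, 0.5, 0.1]
grip_width: 0.315
```

```bash
python3 t.py
```

```text
12.35 [581.2  40.  127.7] jaw y [ 0.99   0.141 -0.   ] z [-0.    -0.001 -1.   ] F [-2.6  0.5  0.1] T [ 0.1   0.49 -0.  ] g 0.315 q6 [-0.13  0.53  1.45 -0.    1.15 -0.27]
gauge x,y 24.29 0.45 Fg -2.5 0.9
```

{"fn": "play_rows", "kwargs": {"plan": [[0.8, 0.1, 0, 0, 0, 0, -1]]}}

```text
time_s: 12.43
eef_pos: [581.6, 40.2, 127.5]
ee_rot: [-0.0, 0.655, 0.755, -0.001]
force: [-3.9, 0.0, 0.2]
grip_width: 0.317
```

{"fn": "play_rows", "kwargs": {"plan": [[1.1, 0.15, 0, 0, 0, 0, -1]]}}

```text
time_s: 12.52
eef_pos: [582.1, 40.5, 127.3]
ee_rot: [-0.001, 0.655, 0.755, -0.001]
force: [-4.4, 1.2, 0.1]
grip_width: 0.314
```

{"fn": "play_rows", "kwargs": {"plan": [[1.1, 0.1, 0.1, 0, 0, 0, -1]]}}

```text
time_s: 12.6
eef_pos: [582.6, 40.9, 127.1]
ee_rot: [-0.002, 0.655, 0.755, -0.002]
force: [-4.6, 1.2, -0.5]
grip_width: 0.312
```

```bash
python3 t.py
```

```text
12.6 [582.6  40.9 127.1] jaw y [ 0.99   0.141 -0.006] z [-0.006 -0.    -1.   ] F [-4.6  1.2 -0.5] T [ 0.26  1.04 -0.02] g 0.312 q6 [-0.13  0.54  1.44 -0.    1.16 -0.27]
gauge x,y 25.85 1.14 Fg -4.4 1.8
```

{"fn": "play_rows", "kwargs": {"plan": [[0.9, 0.1, 0.2, 0, 0.001, 0, -1]]}}

```text
time_s: 12.68
eef_pos: [583.1, 41.2, 127.0]
ee_rot: [-0.003, 0.655, 0.755, -0.003]
force: [-4.3, 0.6, -0.6]
grip_width: 0.314
```

```bash
python3 t.py
```

```text
12.68 [583.1  41.2 127. ] jaw y [ 0.99   0.141 -0.008] z [-0.008  0.    -1.   ] F [-4.3  0.6 -0.6] T [ 0.29  1.05 -0.03] g 0.314 q6 [-0.13  0.54  1.44 -0.    1.17 -0.27]
gauge x,y 26.31 1.4 Fg -4.2 1.2
```

{"fn": "play_rows", "kwargs": {"plan": [[0.7, -0.3, 0.3, 0, -0.004, 0, -1]]}}

```text
time_s: 12.77
eef_pos: [583.3, 41.2, 127.0]
ee_rot: [-0.003, 0.655, 0.755, -0.002]
force: [-5.4, 1.8, 0.3]
grip_width: 0.32
```

```bash
python3 t.py
```

```text
12.77 [583.3  41.2 127. ] jaw y [ 0.99   0.141 -0.006] z [-0.006  0.001 -1.   ] F [-5.4  1.8  0.3] T [ 0.43  1.31 -0.05] g 0.32 q6 [-0.13  0.54  1.44  0.    1.16 -0.27]
gauge x,y 26.57 1.36 Fg -5.1 2.6
```

{"fn": "play_rows", "kwargs": {"plan": [[0.7, -0.3, 0.2, 0, -0.003, 0, -1], [0.7, -0.3, 0.2, 0, -0.003, 0, -1]]}}

```text
time_s: 12.93
eef_pos: [583.5, 41.3, 126.8]
ee_rot: [-0.002, 0.655, 0.755, -0.001]
force: [-7.7, 1.4, 1.8]
grip_width: 0.313
```

```bash
python3 t.py
```

```text
12.93 [583.5  41.3 126.8] jaw y [ 0.99   0.141 -0.004] z [-0.004  0.002 -1.   ] F [-7.7  1.4  1.8] T [ 0.47  1.4  -0.02] g 0.313 q6 [-0.13  0.54  1.44  0.    1.16 -0.27]
gauge x,y 26.75 1.46 Fg -7.4 2.5
```

{"fn": "play_rows", "kwargs": {"plan": [[0.4, -0.3, 0.2, 0, 0, 0, -1], [0.4, -0.3, 0.2, 0, 0, 0, -1]]}}

```text
time_s: 13.1
eef_pos: [583.5, 41.3, 126.8]
ee_rot: [-0.004, 0.655, 0.755, -0.001]
force: [-5.0, 1.7, 0.0]
grip_width: 0.315
```

```bash
python3 t.py
```

```text
13.1 [583.5  41.3 126.8] jaw y [ 0.99   0.142 -0.006] z [-0.007  0.004 -1.   ] F [-5.   1.7  0. ] T [ 0.42  1.03 -0.03] g 0.315 q6 [-0.13  0.54  1.44  0.    1.17 -0.27]
gauge x,y 26.76 1.49 Fg -4.7 2.4
```

{"fn": "play_rows", "kwargs": {"plan": [[0.6, -0.3, 0.2, -0.001, -0.002, 0, -1], [0.6, -0.3, 0.2, -0.001, -0.002, 0, -1], [0.6, -0.3, 0.2, 0, -0.002, 0, -1]]}}

```text
time_s: 13.35
eef_pos: [583.6, 41.4, 126.8]
ee_rot: [-0.003, 0.655, 0.756, -0.001]
force: [-5.6, 1.5, 1.6]
grip_width: 0.316
```

```bash
python3 t.py
```

```text
13.35 [583.6  41.4 126.8] jaw y [ 0.99   0.142 -0.006] z [-0.006  0.003 -1.   ] F [-5.6  1.5  1.6] T [0.39 1.35 0.01] g 0.316 q6 [-0.13  0.54  1.44  0.    1.16 -0.27]
gauge x,y 26.85 1.49 Fg -5.4 2.3
```

{"fn": "play_rows", "kwargs": {"plan": [[0.6, -0.3, 0.2, -0.001, -0.002, 0, -1], [0.6, -0.3, 0.2, -0.001, -0.002, 0, -1], [0.6, -0.3, 0.2, 0, -0.002, 0, -1], [0.6, -0.3, 0.2, 0, -0.002, 0, -1]]}}

```text
time_s: 13.68
eef_pos: [583.5, 41.4, 126.8]
ee_rot: [-0.003, 0.655, 0.756, -0.001]
force: [-4.8, 0.9, 0.8]
grip_width: 0.316
```

{"fn": "play_rows", "kwargs": {"plan": [[0.6, -0.3, 0.2, -0.001, -0.002, 0, -1], [0.6, -0.3, 0.2, -0.001, -0.002, 0, -1], [0.6, -0.3, 0.2, 0, -0.002, 0, -1], [0.6, -0.3, 0.2, 0, -0.002, 0, -1]]}}

```text
time_s: 14.02
eef_pos: [583.5, 41.4, 126.8]
ee_rot: [-0.003, 0.655, 0.756, -0.0]
force: [-6.7, 1.6, 1.3]
grip_width: 0.316
```

```bash
python3 t.py
```

```text
14.02 [583.5  41.4 126.8] jaw y [ 0.99   0.143 -0.004] z [-0.005  0.004 -1.   ] F [-6.7  1.6  1.3] T [ 0.4   1.38 -0.05] g 0.316 q6 [-0.13  0.54  1.44  0.    1.16 -0.28]
gauge x,y 26.78 1.5 Fg -6.4 2.5
```

{"fn": "play_rows", "kwargs": {"plan": [[0.6, -0.3, 0.2, -0.001, -0.002, 0, -1], [0.6, -0.3, 0.2, -0.001, -0.002, 0, -1], [0.6, -0.3, 0.2, 0, -0.002, 0, -1]]}}

```text
time_s: 14.27
eef_pos: [583.5, 41.3, 126.8]
ee_rot: [-0.003, 0.654, 0.756, -0.0]
force: [-6.4, 2.0, 1.5]
grip_width: 0.315
```

{"fn": "play_rows", "kwargs": {"plan": [[-1, -0.3, 0, 0, 0, 0, -1], [-3, -0.8, 0, 0, 0, 0, -1], [-4, -1.5, 0, 0, 0, 0, -1], [-4, -2, 0, 0, 0, 0, -1], [-4, -1.5, 0, 0, 0, 0, -1]]}}

```text
time_s: 14.68
eef_pos: [568.9, 34.4, 127.6]
ee_rot: [0.001, 0.654, 0.756, 0.002]
force: [0.3, 0.3, 0.2]
grip_width: 0.32
```

{"fn": "play_rows", "kwargs": {"plan": [[-2, -1, 0, 0, 0, 0, -1], [0, 0, 0, 0, 0, 0, -1], [0, 0, 0, 0, 0, 0, -1]]}}

```text
time_s: 14.93
eef_pos: [566.3, 32.5, 128.1]
ee_rot: [0.001, 0.655, 0.756, 0.002]
force: [0.1, 0.0, 0.4]
grip_width: 0.319
```

```bash
python3 t.py
```

```text
14.93 [566.3  32.5 128.1] jaw y [0.99  0.143 0.005] z [ 0.005  0.001 -1.   ] F [0.1 0.  0.4] T [ 0.02 -0.04  0.02] g 0.319 q6 [-0.15  0.5   1.51  0.    1.13 -0.29]
gauge x,y 8.49 -4.87 Fg 0.1 0.0
```

{"fn": "play_rows", "kwargs": {"plan": [[0, 0, 8, 0, 0.004, 0, -1], [0, 0, 15, 0, 0, 0, -1], [0, 0, 18, 0, 0, 0, -1], [0, 0, 18, 0, 0, 0, -1], [0, 0, 15, 0, 0, 0, -1]]}}

```text
time_s: 15.35
eef_pos: [565.1, 32.6, 203.9]
ee_rot: [-0.003, 0.655, 0.756, -0.001]
force: [1.2, 0.1, -0.4]
grip_width: 0.313
```

```bash
python3 t.py
```

```text
15.35 [565.1  32.6 203.9] jaw y [ 0.99   0.143 -0.006] z [-0.006  0.002 -1.   ] F [ 1.2  0.1 -0.4] T [ 0.01  0.   -0.  ] g 0.313 q6 [-0.15  0.43  1.41  0.    1.31 -0.29]
gauge x,y 7.31 -4.53 Fg 1.2 -0.0
```

{"fn": "play_rows", "kwargs": {"plan": [[-7, -20, 2, 0, 0, 0, -1], [-10, -32, 2, 0, 0, 0, -1], [-11, -35, 0, 0, 0, 0, -1], [-11, -35, 0, 0, 0, 0, -1], [-11, -35, 0, 0, 0, 0, -1]]}}

```text
time_s: 15.77
eef_pos: [516.5, -123.8, 216.2]
ee_rot: [0.002, 0.65, 0.76, 0.002]
force: [0.9, 0.8, 0.0]
grip_width: 0.313
```

{"fn": "play_rows", "kwargs": {"plan": [[-11, -35, 0, 0, 0, 0, -1], [-11, -35, 0, 0, 0, 0, -1], [-10, -30, 0, 0, 0, 0, -1], [-8, -20, 0, 0, 0, 0, -1], [0, 0, 0, 0, 0, 0, -1]]}}

```text
time_s: 16.18
eef_pos: [472.4, -255.3, 220.2]
ee_rot: [0.004, 0.652, 0.758, 0.001]
force: [-0.4, 0.4, -0.7]
grip_width: 0.315
```

{"fn": "play_rows", "kwargs": {"plan": [[0, 0, 0, 0, 0, 0, -1], [0, 0, 0, 0, 0, 0, -1], [0, 0, 0, 0, 0, 0, -1], [0, 0, 0, 0, 0, 0, -1]]}}

```text
time_s: 16.52
eef_pos: [473.2, -254.4, 221.6]
ee_rot: [0.005, 0.652, 0.758, 0.002]
force: [0.1, 0.5, 0.3]
grip_width: 0.318
```

Run:
```python
from ga import *
st();p=sense()["eef_pos"];cv2.imwrite("pics/w6.png",W["img"])
print("hole pred",proj(W,(477,-312,85)),"foot pred",proj(W,p-[0,0,92]))
hsv=cv2.cvtColor(W["img"],cv2.COLOR_BGR2HSV);i=W["img"].astype(int)
m=((i[...,2]-i[...,0])>40).astype(np.uint8)*255   # wood
n=cv2.bitwise_not(m);k,l,s,c=cv2.connectedComponentsWithStats(n)
for j in range(1,k):
    if 60<s[j,4]<4000:print(s[j],c[j].round(1),at(W,*c[j],85).round(1))
```

```text
16.57 [ 473.2 -254.3  221.6] jaw y [0.989 0.149 0.009] z [ 0.01  -0.004 -1.   ] F [ 0.1  0.4 -1. ] T [ 0.01 -0.06  0.01] g 0.313 q6 [-0.71  0.34  1.48  0.    1.31 -0.86]
hole pred [318.05903654 246.53610466] foot pred [323.63283017 202.09800236]
```

{"fn": "play_rows", "kwargs": {"plan": [[-6, -20, 0, 0.004, 0.01, 0, -1], [-6, -30, 0, 0, 0, 0, -1], [-6, -25, 0, 0, 0, 0, -1], [0, 0, 0, 0, 0, 0, -1], [0, 0, 0, 0, 0, 0, -1]]}}

```text
time_s: 16.98
eef_pos: [456.7, -327.7, 222.1]
ee_rot: [-0.0, 0.649, 0.761, 0.0]
force: [1.2, -0.7, -0.8]
grip_width: 0.31
```

{"fn": "play_rows", "kwargs": {"plan": [[0, 0, 0, 0, 0, 0, -1], [0, 0, 0, 0, 0, 0, -1], [0, 0, 0, 0, 0, 0, -1]]}}

```text
time_s: 17.23
eef_pos: [457.6, -325.4, 222.1]
ee_rot: [-0.001, 0.648, 0.761, 0.0]
force: [0.2, 0.2, 0.1]
grip_width: 0.316
```

Run:
```python
from ga import *
st();p=sense()["eef_pos"];cv2.imwrite("pics/w6.png",W["img"])
h=proj(W,(477,-312,85));print("hole pred",h,"foot pred",proj(W,p-[0,0,92]),"foot front",proj(W,p+[-1.2,7.9,-92]))
x,y=int(h[0]),int(h[1]);i=W["img"].astype(int);r=(i[...,2]-i[...,0])[y-32:y+32:4,x-36:x+36:4];print(r);print(i[...,2][y-32:y+32:4,x-36:x+36:4])
v=edge((320,327),182,206,-1);print("peg front edge",v)
```

```text
17.28 [ 457.6 -325.3  222.1] jaw y [ 0.987  0.16  -0.   ] z [-0.     0.002 -1.   ] F [ 0.1  0.5 -0.2] T [-0.04 -0.   -0.05] g 0.313 q6 [-0.83  0.4   1.4   0.    1.34 -0.99]
hole pred [349.35283945 175.93301182] foot pred [324.77474044 202.96982605] foot front [324.88182411 192.62422501]
[[117 116 117 116 115 113 109 110 113 124 124 126 123 122 100  85  51  31]
 [118 117 116 117 118 115 116 116 118 114 101  86 103 115 105 104 105 103]
 [118 120 119 117 115 116 115 114 115 115 115 120 125 124 110  97  95  96]
 [112 124 121 121 117 118 115 114 116 115 115 116 115 117 104 105 110 106]
 [113 121 122 124 122 122 120 119 118 116 113 113 114 115 107  95 105 110]
 [121 128 124 121 120 121 111  54  35  69 119 112 104  97  98  97  97  95]
 [129 135 134 134 130 106  11  14  15  16  26 102 104 103 102 100  98  96]
 [121 123 127 128 133  17  11  14  14  13  12  71 103 101 102 103 102 102]
 [120 118 118 117 114  13  13  13  14  14  16  56 113 108 104 105 101 101]
 [120 119 118 116 114  46  12  15  14  16  27  65 110 113 111 112 109 107]
 [128 125 123 123 120  84  60  44  41  37  34  92 101 104 110 
[... 923 characters left out ...]
 180 185 187 110 109 122 136 129 129  97 145 141 144 143 143 142]
 [166 165 165 168 162 107 111 135 143 143 122  74 156 152 148 144 143 139]
 [172 168 163 164 160  86 108 144 144 129  44  89 155 160 158 160 154 151]
 [177 178 176 175 171 119  84  91  81  46  48 130 140 144 156 174 180 181]
 [156 158 163 172 174 176 137  81  75  78 127 155 162 163 162 161 163 168]
 [162 161 154 154 155 157 162 168 172 172 175 177 173 169 166 164 162 161]
 [154  77  78  88  99 156 160 159 160 169 176 177 180 180 177 178 178 171]
 [ 60  72  80  88  91  96 166 162 160 161 160 163 164 160 158 165 171 175]
 [ 59  71  83  89  93  92 159 172 168 168 166 164 165 161 161 161 161 159]]
peg front edge 192.44805194805195
```

```bash
cat > ho.py <<'E'
from ga import *
st();p=sense()["eef_pos"];q=yaw()
H0=(477,-312,85);h=proj(W,H0);x,y=int(h[0]),int(h[1]);i=W["img"].astype(int)
m=np.zeros((400,640),np.uint8);m[y-26:y+28,x-32:x+32]=((i[...,2]-i[...,0])<85)[y-26:y+28,x-32:x+32]*255
cs,_=cv2.findContours(m,cv2.RETR_EXTERNAL,cv2.CHAIN_APPROX_NONE)
for c in cs:
    if cv2.contourArea(c)>150:
        e=cv2.fitEllipse(c);z=85
        P=np.array([at(W,*c[k,0],z)[:2] for k in range(len(c))]);ctr,r=cv2.minEnclosingCircle(P.astype(np.float32));ec=at(W,*e[0],z)
        print("ellipse",np.round(e[0],1),np.round(e[1],1),"world",ec.round(1),"bbox mid",((P.max(0)+P.min(0))/2).round(1),"size",np.ptp(P,axis=0).round(1),"delta TCP->hole",(ec-p)[:2].round(1))
f=proj(W,p-[0,0,92]);print("foot pred",f)
wood=(i[...,2]-i[...,0])>30
for v in (198,204,212,220):
    g1=g[v,300:350];d=np.gradient(g1);print(v,"extrema",300+d.argmin(),300+d.argmax(),"wood",[int(k) for k in np.flatnonzero(np.diff(i[v,300:350,1]).__abs__()>25)+300])
E
python3 ho.py
```

```text
17.33 [ 457.5 -325.5  222.1] jaw y [0.987 0.159 0.   ] z [-0.     0.001 -1.   ] F [ 0.   0.4 -1.5] T [-0.02 -0.02 -0.03] g 0.32 q6 [-0.83  0.4   1.4   0.    1.34 -0.99]
ellipse [325.1 198.5] [10.8 20.8] world [ 459.6 -335.4   85. ] bbox mid [ 460.9 -335.4] size [17.9 10.5] delta TCP->hole [ 2.1 -9.9]
ellipse [344.3 175.4] [26.1 26.9] world [ 472.7 -312.1   85. ] bbox mid [ 472.6 -312.1] size [23.6 23.3] delta TCP->hole [15.1 13.4]
foot pred [324.55195534 203.29944365]
198 extrema 312 334 wood []
204 extrema 310 337 wood [309]
212 extrema 309 338 wood [308]
220 extrema 307 339 wood [306, 307, 308, 338]
```

{"fn": "play_rows", "kwargs": {"plan": [[8, 7, 0, 0, 0, 0, -1], [7, 6, 0, 0, 0, 0, -1], [0, 0, -15, 0, 0, 0, -1], [0, 0, -10, 0, 0, 0, -1], [0, 0, 0, 0, 0, 0, -1]]}}

```text
time_s: 17.75
eef_pos: [476.0, -308.8, 197.1]
ee_rot: [0.001, 0.647, 0.762, 0.001]
force: [0.3, -0.8, -0.5]
grip_width: 0.315
```

{"fn": "play_rows", "kwargs": {"plan": [[0, 0, 0, 0, 0, 0, -1], [0, 0, 0, 0, 0, 0, -1], [0, 0, 0, 0, 0, 0, -1]]}}

```text
time_s: 18.0
eef_pos: [476.6, -308.2, 197.4]
ee_rot: [0.0, 0.647, 0.762, 0.001]
force: [-0.2, -0.2, 0.8]
grip_width: 0.315
```

```bash
python3 -c "
from h import *
st()"
```

```text
18.0 [ 476.6 -308.2  197.4] jaw y [0.987 0.162 0.002] z [ 0.001  0.001 -1.   ] F [-0.2 -0.2  0.8] T [-0.06  0.02  0.03] g 0.315 q6 [-0.78  0.43  1.42  0.    1.29 -0.94]
```

Correct sideways, lower to foot ≈ 92 mm.

{"fn": "play_rows", "kwargs": {"plan": [[-3, -3.5, 0, 0, 0, 0, -1], [0, 0, -5, 0, 0, 0, -1], [0, 0, -5, 0, 0, 0, -1], [0, 0, 0, 0, 0, 0, -1], [0, 0, 0, 0, 0, 0, -1]]}}

```text
time_s: 18.42
eef_pos: [473.3, -312.8, 187.7]
ee_rot: [0.001, 0.648, 0.762, 0.001]
force: [0.3, 0.1, -0.9]
grip_width: 0.316
```

Run:
```python
from ga import *
st();p=sense()["eef_pos"];print(proj(W,p-[0,0,92]))
for v in range(186,226,4):
    d=np.gradient(g[v,295:355]);print(v,295+d.argmin(),295+d.argmax(),d.min().round(),d.max().round())
S=optics.capture("side");a=proj(S,p-[0,0,92]);print(a)
i=cv2.cvtColor(S["img"],cv2.COLOR_BGR2HSV)
cv2.imwrite("pics/last.png",np.hstack([cv2.resize(S["img"][100:200,310:440],None,fx=4,fy=4,interpolation=cv2.INTER_CUBIC)[:400],cv2.resize(W["img"][140:270,260:380],None,fx=3.07,fy=3.077,interpolation=cv2.INTER_CUBIC)[:400][:, :280]]))
```

```text
18.47 [ 473.2 -312.8  187.6] jaw y [0.987 0.161 0.003] z [ 0.003 -0.001 -1.   ] F [ 1.1 -0.5 -0.2] T [-0. -0. -0.] g 0.318 q6 [-0.79  0.44  1.43  0.    1.27 -0.95]
[324.31111624 202.57351889]
186 331 325 -8.0 6.0
190 335 325 -16.0 10.0
194 336 339 -26.0 14.0
198 307 339 -18.0 22.0
202 306 338 -14.0 16.0
206 302 337 -16.0 10.0
210 301 337 -10.0 12.0
214 297 338 -12.0 14.0
218 308 338 -6.0 15.0
222 307 339 -6.0 15.0
[386.20376143 138.16523515]
```

{"fn": "play_rows", "kwargs": {"plan": [[0.4, 0.7, -3, 0, 0, 0, -1], [0, 0, -3, 0, 0, 0, -1], [0, 0, -2, 0, 0, 0, -1], [0, 0, 0, 0, 0, 0, -1]]}}

```text
time_s: 18.85
eef_pos: [473.9, -312.0, 179.2]
ee_rot: [0.002, 0.647, 0.762, 0.001]
force: [0.7, -0.2, -1.6]
grip_width: 0.315
```

{"fn": "play_rows", "kwargs": {"plan": [[0, 0, -1.5, 0, 0, 0, -1], [0, 0, -1.5, 0, 0, 0, -1]]}}

```text
time_s: 19.02
eef_pos: [474.0, -312.0, 176.0]
ee_rot: [0.002, 0.647, 0.762, 0.001]
force: [0.2, 0.2, 0.2]
grip_width: 0.317
```

{"fn": "play_rows", "kwargs": {"plan": [[-0.3, 0, -1.5, 0, 0, 0, -1], [0, 0, -1.5, 0, 0, 0, -1]]}}

```text
time_s: 19.18
eef_pos: [473.7, -312.0, 172.8]
ee_rot: [0.002, 0.647, 0.762, 0.001]
force: [-0.4, -0.4, -0.7]
grip_width: 0.316
```

{"fn": "play_rows", "kwargs": {"plan": [[0, 0, -1.5, 0, 0, 0, -1], [0, 0, -1.5, 0, 0, 0, -1]]}}

```text
time_s: 19.35
eef_pos: [473.7, -312.0, 169.5]
ee_rot: [0.002, 0.647, 0.762, 0.001]
force: [-0.3, 0.1, -0.1]
grip_width: 0.312
```

```bash
python3 -c "
from h import *
st()"
```

```text
19.35 [ 473.7 -312.   169.5] jaw y [0.987 0.162 0.003] z [ 0.004 -0.001 -1.   ] F [-0.3  0.1 -0.1] T [-0.04  0.01 -0.  ] g 0.312 q6 [-0.79  0.46  1.46  0.    1.22 -0.95]
```

{"fn": "play_rows", "kwargs": {"plan": [[0, 0, -3, 0, 0.001, 0, -1], [0, 0, -3, 0, 0.001, 0, -1], [0, 0, -3, 0, 0, 0, -1], [0, 0, -3, 0, 0, 0, -1], [0, 0, 0, 0, 0, 0, -1]]}}

```text
time_s: 19.77
eef_pos: [473.5, -311.9, 155.7]
ee_rot: [0.001, 0.647, 0.762, -0.0]
force: [0.2, 0.6, -0.8]
grip_width: 0.316
```

```bash
python3 -c "
from h import *
st()"
```

```text
19.77 [ 473.5 -311.9  155.7] jaw y [0.987 0.162 0.001] z [ 0.001 -0.001 -1.   ] F [ 0.2  0.6 -0.8] T [ 0.03 -0.05  0.04] g 0.316 q6 [-0.79  0.47  1.47 -0.    1.2  -0.95]
```

{"fn": "play_rows", "kwargs": {"plan": [[0, 0, -4, 0, 0, 0, -1], [0, 0, -4, 0, 0, 0, -1], [0, 0, -4, 0, 0, 0, -1], [0, 0, -4, 0, 0, 0, -1], [0, 0, 0, 0, 0, 0, -1]]}}

```text
time_s: 20.18
eef_pos: [473.5, -311.8, 137.8]
ee_rot: [0.001, 0.647, 0.762, -0.0]
force: [1.2, 0.2, -1.3]
grip_width: 0.315
```

{"fn": "play_rows", "kwargs": {"plan": [[0, 0, -4, 0, 0, 0, -1], [0, 0, -4, 0, 0, 0, -1], [0, 0, -4, 0, 0, 0, -1], [0, 0, -4, 0, 0, 0, -1], [0, 0, 0, 0, 0, 0, -1]]}}

```text
time_s: 20.6
eef_pos: [473.4, -311.8, 119.9]
ee_rot: [0.0, 0.647, 0.762, -0.0]
force: [-0.8, 0.6, -1.1]
grip_width: 0.317
```

```bash
python3 -c "
from h import *
st()"
```

```text
20.6 [ 473.4 -311.8  119.9] jaw y [0.987 0.162 0.   ] z [ 0.001 -0.001 -1.   ] F [-0.8  0.6 -1.1] T [0.03 0.03 0.04] g 0.317 q6 [-0.79  0.51  1.51 -0.    1.12 -0.95]
```

{"fn": "play_rows", "kwargs": {"plan": [[0, 0, -4, 0, 0, 0, -1], [0, 0, -4, 0, 0, 0, -1], [0, 0, -4, 0, 0, 0, -1], [0, 0, -3, 0, 0, 0, -1], [0, 0, 0, 0, 0, 0, -1]]}}

```text
time_s: 21.02
eef_pos: [473.4, -311.8, 103.3]
ee_rot: [0.0, 0.647, 0.762, -0.0]
force: [0.5, 0.3, -0.8]
grip_width: 0.313
```

{"fn": "play_rows", "kwargs": {"plan": [[0, 0, -1.5, 0, 0, 0, -1], [0, 0, -1.5, 0, 0, 0, -1]]}}

```text
time_s: 21.18
eef_pos: [473.5, -311.9, 100.2]
ee_rot: [0.001, 0.647, 0.762, -0.0]
force: [0.9, 0.2, -0.5]
grip_width: 0.316
```

{"fn": "play_rows", "kwargs": {"plan": [[0, 0, -1, 0, 0, 0, -1]]}}

```text
time_s: 21.27
eef_pos: [473.6, -311.9, 99.1]
ee_rot: [0.001, 0.647, 0.762, -0.0]
force: [0.6, 0.7, -0.3]
grip_width: 0.316
```

{"fn": "play_rows", "kwargs": {"plan": [[0, 0, -1, 0, 0, 0, -1], [0, 0, -0.7, 0, 0, 0, -1]]}}

```text
time_s: 21.43
eef_pos: [473.6, -312.0, 97.3]
ee_rot: [0.001, 0.647, 0.762, -0.0]
force: [0.2, 0.5, -0.8]
grip_width: 0.321
```

{"fn": "play_rows", "kwargs": {"plan": [[0, 0, -0.7, 0, 0, 0, -1]]}}

```text
time_s: 21.52
eef_pos: [473.6, -312.1, 96.9]
ee_rot: [0.001, 0.647, 0.762, -0.0]
force: [-3.5, 2.1, 9.1]
grip_width: 0.315
```

{"fn": "play_rows", "kwargs": {"plan": [[0, 0, 0, 0, 0, 0, 1], [0, 0, 0, 0, 0, 0, 1], [0, 0, 0, 0, 0, 0, 1], [0, 0, 0, 0, 0, 0, 1], [0, 0, 0, 0, 0, 0, 1]]}}

```text
time_s: 21.93
eef_pos: [473.9, -312.3, 97.2]
ee_rot: [0.001, 0.647, 0.762, -0.0]
force: [-1.3, 0.5, 0.2]
grip_width: 0.987
```

{"fn": "play_rows", "kwargs": {"plan": [[0, 0, 0, 0, 0, 0, 1], [0, 0, 0, 0, 0, 0, 1], [0, 0, 10, 0, 0, 0, 1], [0, 0, 20, 0, 0, 0, 1], [0, 0, 30, 0, 0, 0, 1]]}}

```text
time_s: 22.35
eef_pos: [471.7, -310.2, 154.5]
ee_rot: [-0.004, 0.647, 0.762, 0.0]
force: [0.6, -0.1, 0.4]
grip_width: 1.002
```

{"fn": "play_rows", "kwargs": {"plan": [[0, 0, 35, 0, 0, 0, 1], [0, 0, 35, 0, 0, 0, 1], [-20, 20, 10, 0, 0, 0, 1], [-20, 20, 0, 0, 0, 0, 1], [0, 0, 0, 0, 0, 0, 1]]}}

```text
time_s: 22.77
eef_pos: [431.5, -270.2, 248.2]
ee_rot: [0.002, 0.648, 0.762, -0.0]
force: [-0.4, 0.1, -0.8]
grip_width: 0.997
```

{"fn": "play_rows", "kwargs": {"plan": [[0, 0, 0, 0, 0, 0, 1], [0, 0, 0, 0, 0, 0, 1], [0, 0, 0, 0, 0, 0, 1]]}}

```text
time_s: 23.02
eef_pos: [431.6, -270.3, 250.7]
ee_rot: [0.004, 0.648, 0.762, -0.0]
force: [-0.4, -0.3, -0.8]
grip_width: 0.999
```

Run:
```python
from ga import *
st();S=optics.capture("side")
a=proj(W,(473,-312,100)).astype(int);print(a)
y0,x0=max(a[1]-100,0),max(a[0]-100,0)
A=cv2.resize(S["img"][100:200,310:430],None,fx=4,fy=4,interpolation=cv2.INTER_CUBIC)
B=cv2.resize(W["img"][y0:y0+200,x0:x0+320][:, :160] if 0 else W["img"],(320,200));B=cv2.copyMakeBorder(B,0,200,0,0,cv2.BORDER_CONSTANT)
cv2.imwrite("pics/fin.png",np.hstack([A,B]))
print("collar under 85 / top 133 side px",[proj(S,(472.7,-312.1,z)).round(1) for z in(85,91,133)],[proj(S,(602,-315,z)).round(1) for z in(85,91,133)])
```

```text
23.07 [ 431.6 -270.3  250.5] jaw y [0.987 0.161 0.005] z [ 0.006 -0.006 -1.   ] F [ 0.3 -0.2 -0.1] T [ 0.03 -0.04 -0.01] g 1.001 q6 [-0.79  0.26  1.52 -0.    1.36 -0.95]
[359 230]
collar under 85 / top 133 side px [array([386. , 141.6]), array([386.2, 139.8]), array([387.6, 126.3])] [array([341.4, 134. ]), array([341.4, 132.2]), array([341.8, 119. ])]
```

View pics/fin.png

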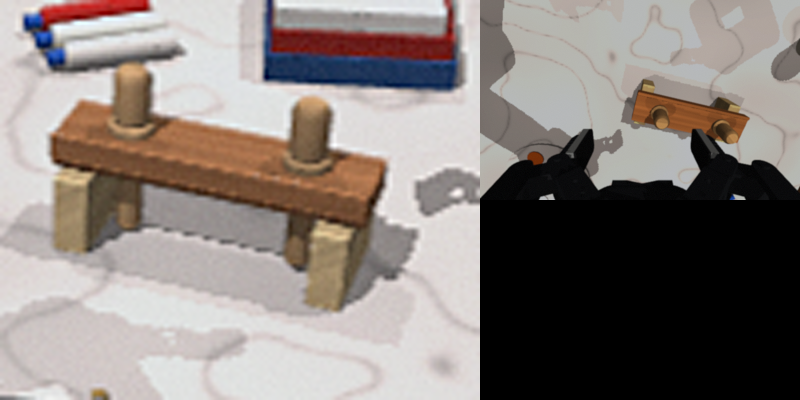

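Side view: the fitted peg stands upright, its collar on the ledge at about (310,163), and looks the same as the fixed peg at (132,125). The gripper is well clear, so I'm handing in.

```bash
python3 -c "
from rig import ctrl
print(ctrl.finish_job())"
```

```text
the job is handed in; nothing more can be done
None
```

The peg has been checked in the gauge and now stands upright in the ledge hole, home on its collar. I handed the job in at about 23 s of the 62 s allowed.

- **Go gap:** The peg went in at the mouth and right through, with about 1 N or less read at the wrist.
- **No-go button:** It stopped the peg at a reading of about gauge x = 24–26 mm. I pressed for about 1.5 s, mostly at 5–7 N; the highest reading was about 8 N, and it dipped to 4.7–4.8 N twice. I then backed off and lifted the peg out of the recess behind the go button.
- **Ledge hole:** The peg slid in with no noticeable force. It seated at 9 N with the tool at a height of 96.9 mm, against the 97 mm expected.
- **Last picture:** The collar is flat on the ledge, matching the fixed peg beside it. The gripper is open and clear.

- **Gripper drift:** During the press the gripper moved about 2.5 mm forward and 1 mm sideways while the button held the shank. The foot then measured about 1 mm off in the grip, and I corrected for that at the hole.
- **Gauge position:** My first estimate was about 3 mm off in y because the arm was still settling. A second measurement with the arm at rest fixed it.
- **Jar, cup and brush:** I planned the path clear of them and felt no contact, but did not measure them again at the end.

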